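# Lock up a row of ornament blocks mirrored for printing

### The job

The four ornament blocks are wedged in the wooden setting tray in the order in which the printed strip shall read, each with its trial print lying in front of it. Draw out the wooden wedge first, then move the blocks into the steel frame in the reverse order from left to right, because printing mirrors them: inked face up, side by side from the left stop and against the far rail. Finally put the wedge in at the right-hand end of the row and push it in until the row is tight.

Things in the scene. Friction and masses are not known exactly. Their poses are not given: they have to be found in the camera images.
- block_red_mid (a point): loose printing block, a red disc between two red dots in relief on top; pale wood, 58 (its x) x 36 (its y, along the row) x 48 mm high, 70 g. Point: its centre, 24 mm up. Starts upright in the wooden tray, touching its neighbours. Rails 10 mm above its underside run along the row, in the tray on both sides, in the frame on the far side: grip across the 58 mm, upper half
- block_yellow_mid (a point): loose printing block, a yellow diamond between two yellow bars in relief on top; pale wood, 58 (its x) x 36 (its y, along the row) x 48 mm high, 70 g. Point: its centre, 24 mm up. Starts upright in the wooden tray, touching its neighbours. Rails 10 mm above its underside run along the row, in the tray on both sides, in the frame on the far side: grip across the 58 mm, upper half
- block_blue_mid (a point): loose printing block, three blue zigzag waves in relief on top; pale wood, 58 (its x) x 36 (its y, along the row) x 48 mm high, 70 g. Point: its centre, 24 mm up. Starts upright in the wooden tray, touching its neighbours. Rails 10 mm above its underside run along the row, in the tray on both sides, in the frame on the far side: grip across the 58 mm, upper half
- block_green_mid (a point): loose printing block, a green leaf split along its middle in relief on top; pale wood, 58 (its x) x 36 (its y, along the row) x 48 mm high, 70 g. Point: its centre, 24 mm up. Starts upright in the wooden tray, touching its neighbours. Rails 10 mm above its underside run along the row, in the tray on both sides, in the frame on the far side: grip across the 58 mm, upper half
- proof_red: trial print of that block, fixed paper slip 52 x 33 mm with a red disc between two red dots; lies on the tray's front ledge, 62 mm in front (-x) of the block's centre at the start, and stays: the record of the order. Its y axis points left along the tray's row
- proof_yellow: trial print of that block, fixed paper slip 52 x 33 mm with a yellow diamond between two yellow bars; lies on the tray's front ledge, 62 mm in front (-x) of the block's centre at the start, and stays: the record of the order. Its y axis points left along the tray's row
- proof_blue: trial print of that block, fixed paper slip 52 x 33 mm with three blue zigzag waves; lies on the tray's front ledge, 62 mm in front (-x) of the block's centre at the start, and stays: the record of the order. Its y axis points left along the tray's row
- proof_green: trial print of that block, fixed paper slip 52 x 33 mm with a green leaf split along its middle; lies on the tray's front ledge, 62 mm in front (-x) of the block's centre at the start, and stays: the record of the order. Its y axis points left along the tray's row
- wedge_head (a point): loose dark wooden wedge. Point: centre of its head (32 mm long, 35 wide, 30 high), 15 mm up; from the head a 70 mm taper, 16 mm high, runs along its +x to a 17 mm wide tip; left face straight, right face sloped. Starts home at the right end of the tray's row, head in front. The tray's sprung stop squeezes the row: pull some 5 to 10 N along its -x; free after 20 mm
- chase: fixed steel frame; x away from robot, y left along the row, z from table. Bed top z 4 mm, x -120 to 46; far rail face x 34, top z 14; left stop face y 72 and right bevelled bar, like the wedge, both 24 high, x from -34; front open. Tight row: block centres x -5 to 5, y 54, 18, -18, -54; gaps of 3 mm fine; wedge head then x -66, y -89 (50 mm nearer -x it has 12 mm play); 10 N behind drives it in

How it is judged:
By the outcome, as a careful person would: the job done as asked, in the order asked, and still so for the second after the job is handed in, with the robot touching nothing.
It also fails if it takes over 136 s, if anything falls off the work surface, if the arm or the gripper's body presses on something with over 40 N, if the wrist force passes 120 N, or if a joint passes its speed limit or range.

### The arm

A 6-joint arm with a two-finger parallel gripper is mounted at the origin on a cart in front of the work surface, level with it; the furniture and walls round the work are solid. World frame = base frame: x ahead of the robot, y to its left, z up, the work surface at z = 0. Lengths are in mm, angles in degrees, forces in N, time in s.
With the tool pointing down it reaches from about 325 to 850 mm from the base axis. Payload 15.5 kg.
Tool frame: the origin (TCP) lies at the centre of the arm's flange, where the gripper is bolted on; the fingertips stand 191 mm ahead of it and the grasp point (between the pads) lies 172 mm ahead of it; z points along the fingers, y is the direction in which the jaws open and shut (so a half turn about z gives the same grasp; the last joint's range is limited). The gripper opens to 91 mm and grips with 3 to 60 N. Pads are 32 mm wide; open, the fingers measure 118 mm over their backs; the gripper's body (76 mm by 178 mm) begins 60 mm behind the grasp point.
Start: joints at [66.377, 28.281, 77.091, -0, 74.628, -5.472], TCP at [194.7, 593.902, 404.715] pointing down, gripper open.
Joint ranges: [-166.48, 166.48], [-47.26, 123.95], [12.59, 153.08], [-70.14, 250.14], [6.76, 159.57], [-176.63, 176.63]. Speed limits (degrees/s): [108.29, 108.29, 147.25, 172.46, 172.46, 172.46].

### API

Orientations are given as a 3x3 rotation matrix whose columns are the frame's x, y, z axes.
In Python, from bench import sense, capture, camera_info, sign_off gives the robot as it stands. The module is installed in compiled form; this text tells all that it offers.
- The arm moves only by the shell command python3 -m pendant 'ROWS' [FORCE]. ROWS is JSON, one flat list of numbers, 5 for each row, row after row: the closure in counts, from 0 (fully open) to 255 (shut), then the shift along the tool's x, y, z in m, then the turn about the tool's z in degrees. In form: [fingers, dx, dy, dz, spin, fingers, dx, dy, dz, spin, ...]. A call has exactly 8 rows; each row shifts and turns the commanded pose from where the row before left it, along the tool's axes as they then stand; what a row does not reach is not made up. A row lasts 1/10 s, in which the tool goes at most 50 mm and 8.59 degrees, less where a joint would pass 70% of its speed; a pose out of reach is approached as far as the arm can. A call with a gripper value outside its range is refused whole. The fingers move at their own pace and stop on an object; FORCE is the grip in N (left out, the last holds). Time passes only in rows, so rows that do not move let the fingers close, or fill a call up. It gives the time, the measured TCP pose, the force and the opening at its end, in the units of the state.
- sense(): the state, without advancing time (a new reading comes with each control period).
- capture(name): name is "scene" or "top" or "wrist"; returns the picture (400x640x3 uint8, blue, green, red); there is no depth.
- camera_info(name): a dict with "camera_matrix" (3x3 intrinsics, pixels), "view" (4x4, takes a point from world to camera coordinates). Camera axes: x right, y down, z forward; pixel columns grow to the right and rows downward; lengths in mm; the calibration is good to about 2 mm. The wrist camera is an equidistant fisheye: a pixel r from the principal point sees the ray r / f radians off the axis. A picture is of the moment at which its call begins: read the wrist's pose just before it. camera_info takes no time and is no camera call; for the wrist camera it gives the pose at the moment of the call.
- sign_off(): hands the job in, once; it reports no verdict.
The state is a dict: "time_s": time; "joints": joint angles; "dq": joint speeds; "joint_torque": joint torques, N m; "tcp_pos": TCP position; "eef_rot": TCP orientation; "ft_force": force on the tool from outside, world axes, zero at the start; "moment": the same for the moment, N m; "grip_width": finger opening in mm.
Only numpy, scipy, OpenCV 4.12 (cv2) and the standard library are available. Lean on these libraries where they do the work, as an engineer would, in place of code of your own. Each camera call takes 0.05 s, during which the arm holds its last target. There are 200 camera calls.

## Working session

There is one attempt and no reset: what is moved stays moved. The work goes in short steps, Python scripts to look and compute and a shell command to move; the robot and the scene stay as the last step left them, time stands still between calls to the robot, and variables do not carry over. Pictures are saved under pics/ and viewed, about 12 in all and at most 16, crops included, and the job is handed in when it is done.

```bash
mkdir -p pics; python3 - <<'E'
from bench import sense, capture, camera_info
import cv2, numpy as np
s=sense(); print(s['time_s'],s['tcp_pos'],np.round(s['eef_rot'],3).tolist(),s['grip_width'],s['ft_force'])
for n in('scene','top','wrist'):
    c=camera_info(n); print(n,np.round(c['camera_matrix'],1).tolist(),np.round(c['view'],3).tolist())
a=capture('top');b=capture('scene');cv2.imwrite('pics/top0.png',a);cv2.imwrite('pics/scene0.png',b)
E
```

```text
0.0 [194.6224656  593.76222782 404.12266536] [[-0.95, 0.311, -0.001], [0.311, 0.95, -0.001], [0.0, -0.001, -1.0]] 91.5048616575597 [ 0.08325929 -0.59114261 -0.18669856]
scene [[374.2, 0.0, 321.8], [0.0, 374.2, 196.5], [0.0, 0.0, 1.0]] [[-0.907, -0.421, 0.009, 495.001], [-0.308, 0.649, -0.696, 215.686], [0.287, -0.634, -0.718, 741.713], [0.0, 0.0, 0.0, 1.0]]
top [[448.8, 0.0, 313.3], [0.0, 448.8, 194.5], [0.0, 0.0, 1.0]] [[-0.009, -1.0, -0.028, 17.726], [-0.997, 0.011, -0.076, 584.625], [0.076, 0.027, -0.997, 1036.084], [0.0, 0.0, 0.0, 1.0]]
wrist [[309.7, 0.0, 313.5], [0.0, 309.7, 197.3], [0.0, 0.0, 1.0]] [[0.311, 0.951, -0.001, -623.731], [0.916, -0.299, 0.268, -30.033], [0.254, -0.084, -0.963, 390.709], [0.0, 0.0, 0.0, 1.0]]
```

View pics/top0.png

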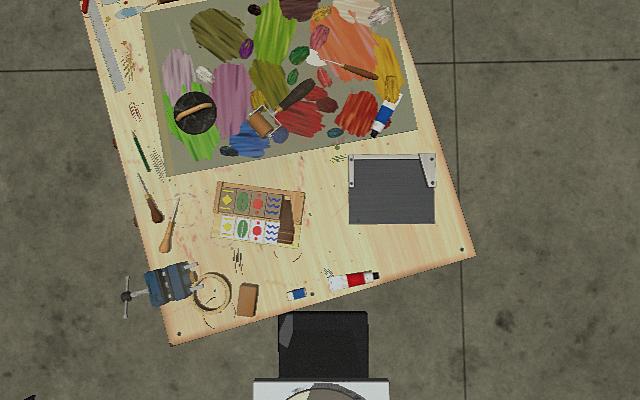

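View pics/scene0.png

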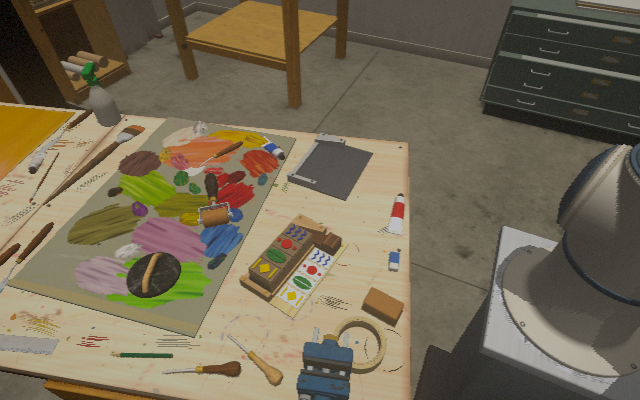

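Top: tray at about (258,213), with blocks and proofs reading yellow, green, red, blue from the left, then the wedge. Frame at about (392,188). So the frame order must be blue, red, green, yellow. Next I zoom in to measure.

```bash
python3 - <<'E'
import cv2,numpy as np
a=cv2.imread('pics/top0.png')
t=cv2.resize(a[170:255,205:311],None,fx=7,fy=7,interpolation=cv2.INTER_CUBIC)
f=cv2.resize(a[145:230,340:446],None,fx=7,fy=7,interpolation=cv2.INTER_CUBIC)
cv2.imwrite('pics/t1.png',t);cv2.imwrite('pics/f1.png',f)
E
```

```text
(no output)
```

View pics/t1.png

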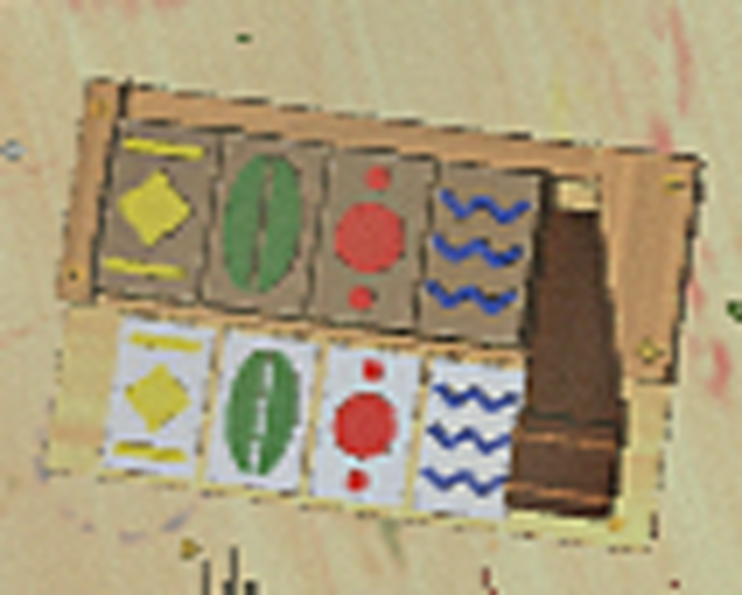

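View pics/f1.png

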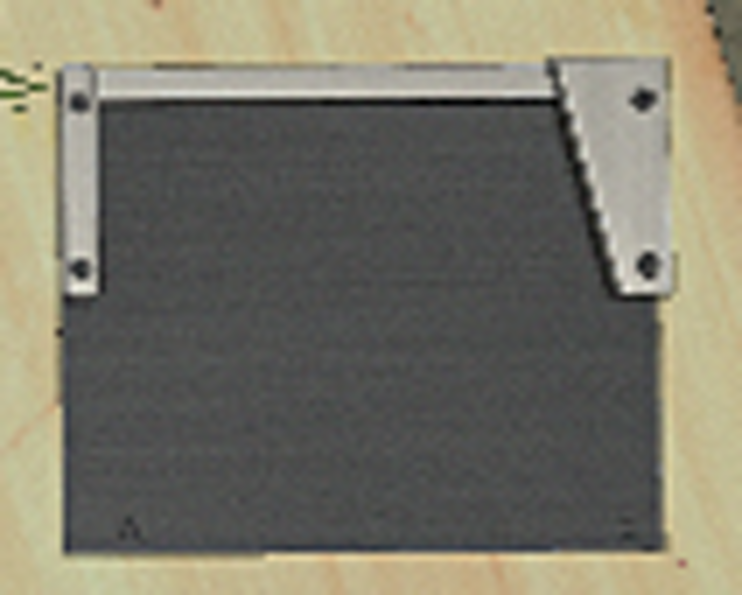

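Tray crop: symbol centres at yellow (155,208), green (262,224), red (369,238), blue (483,252), and wedge head at about (565,470). Frame crop: inner left rail corner at (98,102), rail's right end (558,99), bed front corners (65,550) and (663,548).

```bash
cat > h.py <<'E'
from bench import sense, capture, camera_info
import cv2, numpy as np
def ray(info,uv,fish=False):
    K=np.array(info['camera_matrix']);V=np.array(info['view'])
    p=np.array([(uv[0]-K[0,2])/K[0,0],(uv[1]-K[1,2])/K[1,1]])
    if fish:
        r=np.hypot(*p); d=np.r_[p/r*np.sin(r) if r>0 else p,np.cos(r)]
    else: d=np.r_[p,1]
    R=V[:3,:3]; return -R.T@V[:3,3], R.T@d
def onz(info,uv,z,fish=False):
    c,d=ray(info,uv,fish); return (c+d*(z-c[2])/d[2])[:2]
def tofr(o,deg,p):
    a=np.radians(deg); R=np.array([[np.cos(a),-np.sin(a)],[np.sin(a),np.cos(a)]]); return R.T@(np.array(p)-o)
def fromfr(o,deg,p):
    a=np.radians(deg); R=np.array([[np.cos(a),-np.sin(a)],[np.sin(a),np.cos(a)]]); return R@np.array(p)+o
def state():
    s=sense(); R=np.array(s['eef_rot'])
    print('t%.1f'%s['time_s'],'tcp',np.round(s['tcp_pos'],1),'yaw_x %.2f'%np.degrees(np.arctan2(R[1,0],R[0,0])),'zax',np.round(R[:,2],3),'w %.1f'%s['grip_width'],'F',np.round(s['ft_force'],1),'j6 %.0f'%s['joints'][5])
    return s
def move(dest,yaw=None):
    "world delta -> tool-axis delta for grasp point xy"
    s=sense(); R=np.array(s['eef_rot']); d=np.r_[dest-np.array(s['tcp_pos'])[:len(dest)],0][:3]
    print('tool delta',np.round(R.T@d,1))
E
python3 - <<'E'
from h import *
c=camera_info('top')
def T(p,z,o=(205,170)): return onz(c,((p[0]+.5)/7-.5+o[0],(p[1]+.5)/7-.5+o[1]),z)
P={}
for n,p in dict(y=(155,208),g=(262,224),r=(369,238),b=(483,252)).items(): P[n]=T(p,52);print(n,P[n].round(1))
for n,p in dict(y=(157,397),g=(262,412),r=(365,426),b=(475,437)).items(): P['p'+n]=T(p,5);print('proof',n,P['p'+n].round(1), (P[n]-P['p'+n]).round(1))
v=P['y']-P['b'];print('tray yaw',np.degrees(np.arctan2(-v[0],v[1])),np.hypot(*v)/3)
v=P['py']-P['pb'];print('tray yaw',np.degrees(np.arctan2(-v[0],v[1])),np.hypot(*v)/3)
print('wedge',T((565,470),34).round(1),[T(q,34).round(1) for q in((520,425),(622,435),(612,515),(507,505))])
F=(340,145)
for n,p,z in(('cornerL',(98,102),14),('railR',(558,99),14),('bedL',(65,550),4),('bedR',(663,548),4),('stopfront',(100,295),24),('stopback',(97,66),24),('barR front',(672,295),24)): print(n,T(p,z,F).round(1))
state()
E
```

```text
y [573.6 210.8]
g [568.  175.4]
r [563.  140.1]
b [558.  102.6]
proof y [511.9 220.2] [61.7 -9.3]
proof g [506.5 184. ] [61.5 -8.6]
proof r [501.4 148.6] [61.6 -8.5]
proof b [497.3 110.9] [60.7 -8.3]
tray yaw -8.193705191028723 36.441318471288064
tray yaw -7.599942594135611 36.7306261690104
wedge [486.4  77.6] [array([501.4,  92.5]), array([497.8,  58.6]), array([471.4,  62. ]), array([475. ,  96.9])]
cornerL [669.  -84.6]
railR [ 668.  -240.5]
bedL [516.8 -71.7]
bedR [ 515.7 -273.8]
stopfront [602.  -83.6]
stopback [679.7 -83.8]
barR front [ 599.9 -274.5]
t0.1 tcp [194.6 593.8 404.2] yaw_x 161.85 zax [-0.    -0.001 -1.   ] w 91.2 F [-0.3  0.1 -0.9] j6 -5
```

```bash
python3 -m pendant '[0,-0.0274,-0.025,0.004,0,0,-0.0274,-0.025,0.004,0,0,-0.0274,-0.025,0.004,0,0,-0.0274,-0.025,0.004,0,0,-0.0274,-0.025,0.004,0,0,-0.0274,-0.025,0.004,0,0,-0.0274,-0.025,0.004,0,0,-0.0274,-0.025,0.004,0]' 40
python3 -m pendant '[0,-0.0274,-0.025,0.008,0,0,-0.0274,-0.025,0.008,0,0,-0.0274,-0.025,0.008,0,0,-0.0274,-0.025,0.008,0,0,-0.0274,-0.025,0.008,0,0,-0.0274,-0.025,0.008,0,0,-0.0274,-0.025,0.008,0,0,-0.0274,-0.025,0.008,0]'
python3 -m pendant '[0,0,0,0,-5,0,0,0,0,-5,0,0,0,0,0,0,0,0,0,0,0,0,0,0,0,0,0,0,0,0,0,0,0,0,0,0,0,0,0,0]'
python3 - <<'E'
from h import *
s=state(); c=camera_info('wrist'); a=capture('wrist'); cv2.imwrite('pics/w1.png',a); np.save('w1.npy',c)
print(np.round(c['view'],3).tolist())
E
```

```text
time_s: 0.9
tcp_pos: [341.1, 334.2, 372.5]
eef_rot: [[-0.95, 0.311, -0.0], [0.311, 0.95, -0.0], [0.0, -0.0, -1.0]]
ft_force: [0.6, -0.3, -0.7]
grip_width: 91.2
time_s: 1.7
tcp_pos: [487.2, 75.7, 308.3]
eef_rot: [[-0.95, 0.312, -0.0], [0.312, 0.95, 0.0], [0.0, -0.0, -1.0]]
ft_force: [0.1, 0.1, 0.6]
grip_width: 91.1
time_s: 2.5
tcp_pos: [486.6, 77.3, 308.8]
eef_rot: [[-0.99, 0.142, 0.0], [0.142, 0.99, -0.0], [-0.0, -0.0, -1.0]]
ft_force: [0.4, 0.4, 0.4]
grip_width: 91.2
t2.5 tcp [486.6  77.3 308.8] yaw_x 171.84 zax [ 0. -0. -1.] w 91.2 F [0.4 0.4 0.4] j6 -80
[[0.141, 0.99, 0.0, -144.675], [0.954, -0.136, 0.268, -457.317], [0.265, -0.037, -0.963, 172.088], [0.0, 0.0, 0.0, 1.0]]
```

View pics/w1.png

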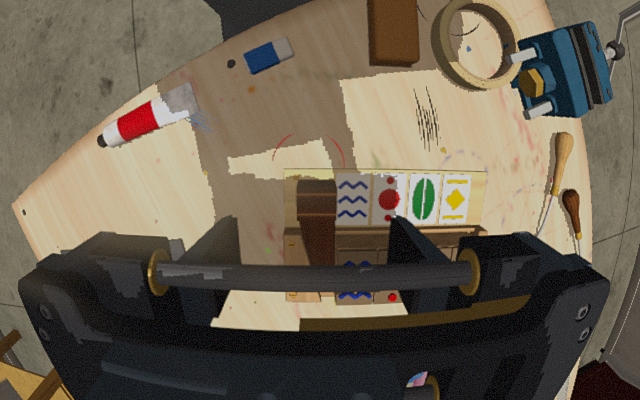

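The wrist view shows the wedge head at about (317,195) between the open fingers, and the proofs to its right (mirrored view from the robot side). I take a closer crop to centre on it.

```bash
python3 - <<'E'
import cv2
a=cv2.imread('pics/w1.png'); cv2.imwrite('pics/w1c.png',cv2.resize(a[160:310,275:475],None,fx=4,fy=4,interpolation=cv2.INTER_CUBIC))
E
```

```text
(no output)
```

View pics/w1c.png

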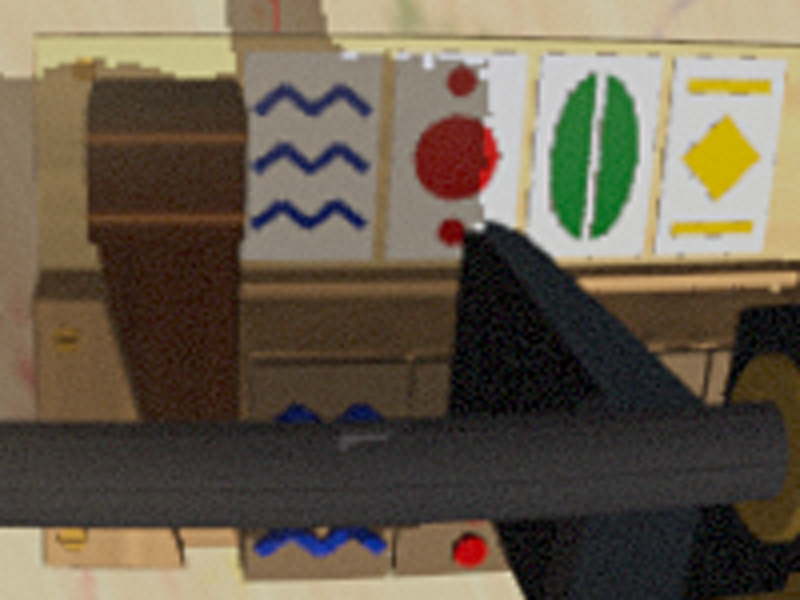

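```bash
python3 - <<'E'
from h import *
c=np.load('w1.npy',allow_pickle=True).item()
W=lambda p,z: onz(c,(275+(p[0]+.5)/4-.5,160+(p[1]+.5)/4-.5),z,True)
for z in(30,34): print(z,[W(p,z).round(1) for p in((88,217),(246,217),(167,217),(167,137),(167,178))], np.hypot(*(W((88,217),z)-W((246,217),z))))
for z in(2,4,8):
    b,g,y=W((312,157),z),W((598,156),z),W((722,157),z); print(z,b.round(1),g.round(1),y.round(1),np.hypot(*(y-b))/3, np.degrees(np.arctan2(-(y-b)[0],(y-b)[1])))
move(W((167,178),34))
E
```

```text
30 [array([495. ,  60.6]), array([500. ,  95.1]), array([497.5,  77.8]), array([479.4,  80.3]), array([488.6,  79.1])] 34.817259462230595
34 [array([493.7,  61. ]), array([498.6,  94.9]), array([496.1,  78. ]), array([478.4,  80.5]), array([487.4,  79.2])] 34.27837805370445
2 [496.7 113.6] [506.9 186.2] [512.2 221.2] 36.248180304089814 -8.173131334540617
4 [496.1 113.4] [506.2 185.5] [511.5 220.3] 35.99508676523711 -8.173131334540603
8 [494.9 113. ] [504.9 184.1] [510.1 218.4] 35.48889968753171 -8.173131334540601
tool delta [-0.5  2.   0. ]
```

Head centre is about (488,79), tray yaw −8.2°, and the proof plane is at z≈4. Next I descend to the wedge and grip it.

```bash
python3 -m pendant '[0,-0.0005,0.002,0.03,0,0,0,0,0.03,0,0,0,0,0.02,0,0,0,0,0.015,0,0,0,0,0.01,0,0,0,0,0.005,0,0,0,0,0,0,0,0,0,0,0]' 50
python3 -m pendant '[255,0,0,0,0,255,0,0,0,0,255,0,0,0,0,255,0,0,0,0,255,0,0,0,0,255,0,0,0,0,255,0,0,0,0,255,0,0,0,0]' 50
```

```text
time_s: 3.35
tcp_pos: [487.6, 79.1, 199.2]
eef_rot: [[-0.99, 0.142, 0.001], [0.142, 0.99, 0.0], [-0.001, 0.0, -1.0]]
ft_force: [-0.2, 0.2, 0.3]
grip_width: 91.4
time_s: 4.15
tcp_pos: [487.4, 79.3, 198.7]
eef_rot: [[-0.99, 0.142, 0.0], [0.142, 0.99, 0.0], [0.0, 0.0, -1.0]]
ft_force: [-0.0, 3.4, -0.1]
grip_width: 34.7
```

```bash
python3 -m pendant '[255,0.002,0,0,0,255,0.003,0,0,0,255,0.004,0,0,0,255,0.005,0,0,0,255,0.005,0,0,0,255,0.005,0,0,0,255,0.006,0,0,0,255,0.006,0,0,0]'
python3 -m pendant '[255,0.008,0,0,0,255,0.01,0,0,0,255,0.01,0,0,0,255,0.01,0,0,0,255,0.01,0,0,0,255,0.01,0,0,0,255,0,0,0,0,255,0,0,0,0]'
python3 - <<'E'
from h import *
s=state(); a=capture('top'); c=a[170:255,205:311]; b=a[145:290,200:460]
cv2.imwrite('pics/t2.png',cv2.resize(b,None,fx=3,fy=3,interpolation=cv2.INTER_CUBIC))
E
```

```text
time_s: 4.95
tcp_pos: [451.4, 84.0, 198.7]
eef_rot: [[-0.99, 0.142, -0.0], [0.142, 0.99, -0.0], [0.0, -0.0, -1.0]]
ft_force: [0.7, -4.7, -0.2]
grip_width: 34.6
time_s: 5.75
tcp_pos: [394.5, 92.5, 198.8]
eef_rot: [[-0.99, 0.142, 0.0], [0.142, 0.99, 0.0], [-0.0, 0.0, -1.0]]
ft_force: [1.1, -0.5, -1.6]
grip_width: 34.8
t5.8 tcp [394.5  92.5 198.8] yaw_x 171.86 zax [ 0.  0. -1.] w 34.8 F [ 1.1 -0.5 -1.6] j6 -77
```

View pics/t2.png

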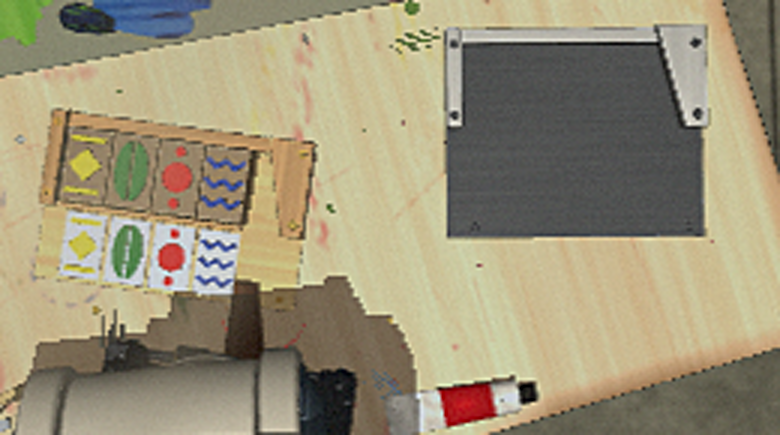

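The wedge is out, with its tip at about crop (245,285), and the row stayed put. I park the wedge on clear table between tray and frame, aligned with x.

```bash
python3 -m pendant '[255,0,0,-0.03,0,255,0,0,-0.03,0,255,-0.015,-0.024,0,0,255,-0.015,-0.024,0,0,255,-0.015,-0.024,0,0,255,-0.015,-0.024,0,0,255,0,0,0,-8,255,0,0,0,0]'
python3 -m pendant '[255,0,0,0.03,0,255,0,0,0.022,0,255,0,0,0.006,0,255,0,0,0.002,0,255,0,0,0.001,0,255,0,0,0.001,0,255,0,0,0,0,255,0,0,0,0]'
```

```text
time_s: 6.6
tcp_pos: [440.7, -11.8, 258.7]
eef_rot: [[-1.0, 0.001, 0.0], [0.001, 1.0, -0.0], [-0.0, -0.0, -1.0]]
ft_force: [0.9, -0.1, -0.5]
grip_width: 34.7
time_s: 7.4
tcp_pos: [440.3, -11.1, 197.2]
eef_rot: [[-1.0, 0.003, 0.001], [0.003, 1.0, -0.0], [-0.001, -0.0, -1.0]]
ft_force: [0.4, 0.2, -0.5]
grip_width: 34.9
```

```bash
python3 -m pendant '[255,0,0,0.001,0,0,0,0,0,0,0,0,0,0,0,0,0,0,0,0,0,0,0,0,0,0,0,0,-0.04,0,0,0,0,-0.045,0,0,0,0,-0.045,0]'
python3 -m pendant '[0,-0.029,0.029,0,0,0,-0.029,0.029,0,0,0,-0.029,0.029,0,0,0,-0.029,0.028,0,0,0,0,0,0,8.5,0,0,0,0,8.5,0,0,0,0,8.5,0,0,0,0,8.5]'
python3 -m pendant '[0,0,0,0,8,0,0,0,0,8,0,0,0,0,8,0,0,0,0,8,0,0,0,0,8,0,0,0,0,8,0,0,0,0,8,0,0,0,0,8]'
python3 - <<'E'
from h import *
s=state(); c=camera_info('wrist'); a=capture('wrist'); np.save('w2.npy',c)
cv2.imwrite('pics/w2.png',a); 
E
```

```text
time_s: 8.2
tcp_pos: [439.8, -11.0, 327.1]
eef_rot: [[-1.0, 0.003, -0.001], [0.003, 1.0, 0.0], [0.001, 0.0, -1.0]]
ft_force: [0.1, -0.1, 0.9]
grip_width: 88.0
time_s: 9.0
tcp_pos: [556.3, 103.7, 325.5]
eef_rot: [[-0.824, 0.566, -0.001], [0.566, 0.824, -0.0], [0.0, -0.0, -1.0]]
ft_force: [-0.1, 0.3, 0.0]
grip_width: 91.4
time_s: 9.8
tcp_pos: [556.3, 103.6, 325.6]
eef_rot: [[0.147, 0.989, -0.0], [0.989, -0.147, -0.0], [-0.0, -0.0, -1.0]]
ft_force: [0.1, 0.2, -0.7]
grip_width: 91.0
t9.8 tcp [556.3 103.6 325.6] yaw_x 81.52 zax [-0. -0. -1.] w 91.0 F [ 0.1  0.2 -0.7] j6 13
```

View pics/w2.png

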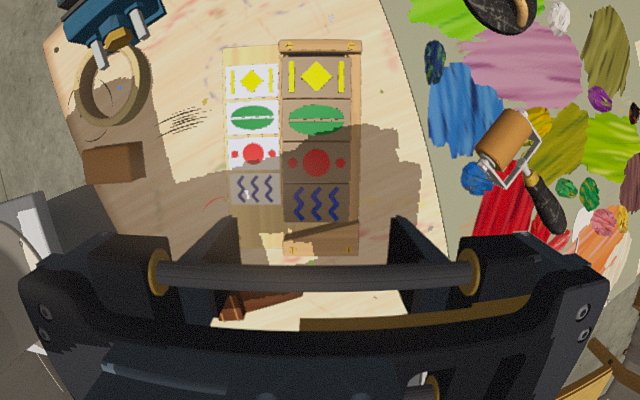

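The wrist view above the row: block symbols at blue (316,204), red (316,163), green (316,119), yellow (316,76). The parked wedge shows at about (260,303).

```bash
python3 - <<'E'
from h import *
c=np.load('w2.npy',allow_pickle=True).item()
for z in (48,52):
    P=[onz(c,p,z,True) for p in((316.5,204),(316.5,163),(316,119),(316.5,76))]
    print(z,[p.round(1) for p in P],[np.hypot(*(P[i]-P[i+1])).round(1) for i in range(3)])
v=P[3]-P[0];print(np.degrees(np.arctan2(-v[0],v[1])))
move(np.array([557.7,103.7]))
E
```

```text
48 [array([557.8, 100.8]), array([563. , 136.4]), array([567.9, 172.9]), array([573.5, 208.4])] [np.float64(35.9), np.float64(36.9), np.float64(35.9)]
52 [array([557.9, 102. ]), array([563., 137.]), array([567.9, 173. ]), array([573.4, 207.9])] [np.float64(35.4), np.float64(36.3), np.float64(35.3)]
-8.343152877918726
tool delta [ 0.3  1.3 -0. ]
```

```bash
python3 -m pendant '[0,-0.0008,0.0016,0.035,0,0,0,0,0.035,0,0,0,0,0.02,0,0,0,0,0.012,0,0,0,0,0.006,0,0,0,0,0,0,255,0,0,0,0,255,0,0,0,0]' 30
python3 -m pendant '[255,0,0,0,0,255,0,0,0,0,255,0,0,0,0,255,0,0,0,0,255,0,0,-0.005,0,255,0,0,-0.015,0,255,0,0,-0.02,0,255,0,0,-0.02,0]' 30
```

```text
time_s: 10.65
tcp_pos: [558.3, 102.6, 218.7]
eef_rot: [[0.141, 0.99, 0.002], [0.99, -0.141, 0.0], [0.0, 0.002, -1.0]]
ft_force: [0.3, 0.8, 0.2]
grip_width: 77.7
time_s: 11.45
tcp_pos: [557.8, 102.6, 278.5]
eef_rot: [[0.142, 0.99, -0.001], [0.99, -0.142, -0.0], [-0.0, -0.001, -1.0]]
ft_force: [0.5, 0.3, -0.9]
grip_width: 58.1
```

Gripped at width 58. I carry it to just above the left end of the frame.

```bash
python3 -m pendant '[255,-0.033,0.0169,0,0,255,-0.033,0.0169,0,0,255,-0.033,0.0169,0,0,255,-0.033,0.0169,0,0,255,-0.033,0.0169,0,0,255,-0.033,0.0169,0,0,255,0,0,0,-7.9,255,0,0,0,0]'
python3 - <<'E'
from h import *
s=state(); c=camera_info('wrist'); a=capture('wrist'); np.save('w3.npy',c)
cv2.imwrite('pics/w3.png',a); 
E
```

```text
time_s: 12.25
tcp_pos: [630.2, -108.7, 277.7]
eef_rot: [[0.003, 1.0, -0.0], [1.0, -0.003, 0.0], [0.0, -0.0, -1.0]]
ft_force: [-0.8, 0.4, -0.2]
grip_width: 57.8
t12.2 tcp [ 630.2 -108.7  277.7] yaw_x 89.83 zax [-0.  0. -1.] w 57.8 F [-0.8  0.4 -0.2] j6 -15
```

View pics/w3.png

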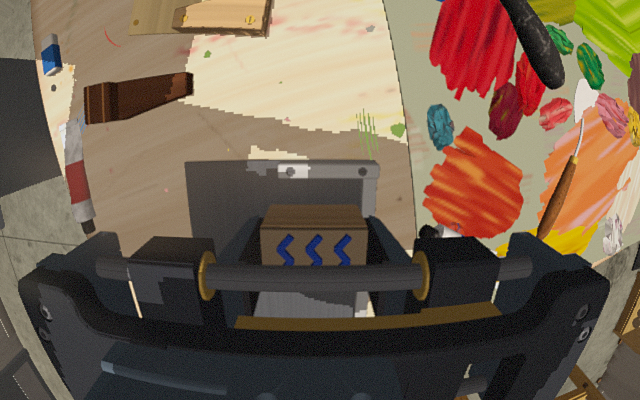

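Held block at (315,245). The left stop's inner edge is at about row 179, the rail face at col ~363, and the bed's front-left corner at (186,163).

```bash
python3 - <<'E'
from h import *
c=np.load('w3.npy',allow_pickle=True).item(); a=cv2.imread('pics/w3.png')
for n,p,z in(('stop inner a',(285,179),24),('stop inner b',(355,179),24),('rail',(363,195),14),('bedcorner',(186,163),4),('stop front',(277,170),24)): print(n,onz(c,p,z,True).round(1))
cv2.imwrite('pics/w3c.png',cv2.resize(a[150:230,170:390],None,fx=3.5,fy=3.5,interpolation=cv2.INTER_CUBIC))
E
```

```text
stop inner a [607.5 -83.7]
stop inner b [661.6 -83.8]
rail [670.1 -99.3]
bedcorner [517.7 -72.6]
stop front [601.4 -76.6]
```

View pics/w3c.png

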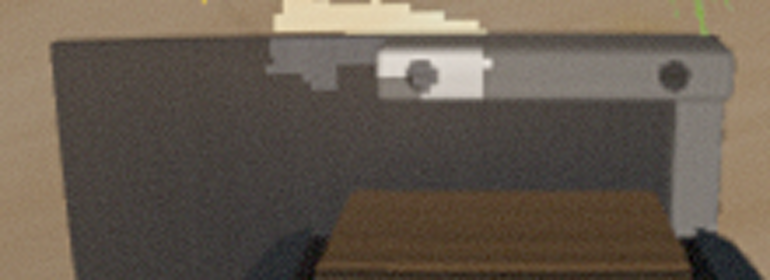

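```bash
python3 -m pendant '[255,0,0,0.025,0,255,0,0,0.02,0,255,0,0,0.01,0,255,0,0,0.002,0,255,0,0,0.001,0,255,0,0,0.001,0,255,0,0,0,0,255,0,0,0,0]'
python3 -m pendant '[255,0,0,0.001,0,255,0,0,0,0,255,0,0,0,0,255,0,0,0,0,255,0,0,0,0,255,0,0,0,0,255,0,0,0,0,255,0,0,0,0]'
```

```text
time_s: 13.1
tcp_pos: [630.4, -107.8, 219.3]
eef_rot: [[0.005, 1.0, 0.001], [1.0, -0.005, -0.0], [-0.0, 0.001, -1.0]]
ft_force: [1.3, -0.2, -0.5]
grip_width: 58.0
time_s: 13.9
tcp_pos: [630.4, -107.8, 218.0]
eef_rot: [[0.004, 1.0, 0.001], [1.0, -0.004, -0.0], [-0.0, 0.001, -1.0]]
ft_force: [-0.2, 0.3, 5.7]
grip_width: 58.1
```

```bash
python3 -m pendant '[255,0,0,-0.0007,0,255,0.002,0.003,0,0,255,0.001,0.002,0,0,255,0.001,0.002,0,0,255,0,0.001,0,0,255,0,0.001,0,0,255,0,0,0,0,255,0,0,0,0]'
python3 -m pendant '[255,0.001,0.001,0,0,255,0,0,0,0,255,0,0,0,0,255,0.001,0,0,0,255,0,0,0,0,255,0,0,0,0,255,0,0,0,0,255,0,0,0,0]'
```

```text
time_s: 14.7
tcp_pos: [639.2, -103.8, 218.4]
eef_rot: [[0.004, 1.0, -0.0], [1.0, -0.004, -0.0], [-0.0, -0.0, -1.0]]
ft_force: [0.8, -0.1, -1.0]
grip_width: 57.6
time_s: 15.5
tcp_pos: [640.3, -101.8, 218.4]
eef_rot: [[0.004, 1.0, -0.0], [1.0, -0.004, -0.0], [-0.0, -0.0, -1.0]]
ft_force: [0.9, -0.4, -0.8]
grip_width: 57.7
```

```bash
python3 -m pendant '[255,0,0.0005,0,0,255,0,0.0005,0,0,255,0,0,0,0,255,0,0,0,0,255,0,0,0,0,255,0,0,0,0,255,0,0,0,0,255,0,0,0,0]'
python3 -m pendant '[255,0.0005,0,0,0,255,0.0005,0,0,0,255,0,0,0,0,255,0,0,0,0,255,0,0,0,0,255,0,0,0,0,255,0,0,0,0,255,0,0,0,0]'
```

```text
time_s: 16.3
tcp_pos: [641.1, -101.8, 218.3]
eef_rot: [[0.004, 1.0, -0.001], [1.0, -0.004, 0.0], [0.0, -0.001, -1.0]]
ft_force: [-5.2, -1.2, 1.4]
grip_width: 57.9
time_s: 17.1
tcp_pos: [641.0, -101.0, 218.3]
eef_rot: [[0.004, 1.0, -0.001], [1.0, -0.004, -0.0], [-0.0, -0.001, -1.0]]
ft_force: [-5.9, -2.7, -0.6]
grip_width: 57.9
```

Rail contact (Fx −5) and stop contact starting. I seat it, release it and go for the red block.

```bash
python3 -m pendant '[255,0.0007,0,0,0,255,0,0,0,0,0,0,0,0,0,0,0,0,0,0,0,0,0,0,0,0,0,0,-0.04,0,0,0,0,-0.042,0,0,0.04,-0.013,0,0]'
python3 -m pendant '[0,0.04,-0.013,0,0,0,0.04,-0.013,0,0,0,0.04,-0.013,0,0,0,0.04,-0.013,0,0,0,0.04,-0.013,0,0,0,0,0,0,7.9,0,0,0,0.035,0,0,0,0,0.02,0]'
python3 - <<'E'
from h import *
s=state(); move(np.array([563,138.5,217.5]))
E
```

```text
time_s: 17.9
tcp_pos: [631.3, -63.0, 305.9]
eef_rot: [[0.008, 1.0, 0.011], [1.0, -0.008, -0.003], [-0.003, 0.011, -1.0]]
ft_force: [1.8, 0.8, -0.6]
grip_width: 91.4
time_s: 18.7
tcp_pos: [564.1, 140.8, 244.4]
eef_rot: [[0.141, 0.99, 0.001], [0.99, -0.141, 0.0], [0.0, 0.001, -1.0]]
ft_force: [-0.8, -0.2, -0.7]
grip_width: 91.0
t18.7 tcp [564.1 140.8 244.4] yaw_x 81.88 zax [ 0.001  0.    -1.   ] w 91.0 F [-0.8 -0.2 -0.7] j6 16
tool delta [-2.4 -0.8 26.9]
```

```bash
python3 -m pendant '[0,-0.0024,-0.0008,0.01,0,0,0,0,0.01,0,0,0,0,0.0065,0,0,0,0,0,0,255,0,0,0,0,255,0,0,0,0,255,0,0,0,0,255,0,0,0,0]' 30
python3 -m pendant '[255,0,0,0,0,255,0,0,0,0,255,0,0,-0.005,0,255,0,0,-0.015,0,255,0,0,-0.02,0,255,0,0,-0.02,0,255,0,0,0,0,255,0,0,0,0]'
python3 - <<'E'
from h import *
s=state(); a=capture('top')[130:290,190:450]
cv2.imwrite('pics/t3.png',cv2.resize(a,None,fx=3,fy=3,interpolation=cv2.INTER_CUBIC))
E
```

```text
time_s: 19.5
tcp_pos: [563.3, 138.0, 219.3]
eef_rot: [[0.142, 0.99, 0.001], [0.99, -0.142, 0.0], [0.0, 0.001, -1.0]]
ft_force: [-0.6, -0.1, -0.2]
grip_width: 62.2
time_s: 20.3
tcp_pos: [563.1, 138.0, 279.0]
eef_rot: [[0.142, 0.99, 0.001], [0.99, -0.142, 0.0], [0.0, 0.001, -1.0]]
ft_force: [-0.6, 0.1, -0.6]
grip_width: 57.9
t20.3 tcp [563.1 138.  279. ] yaw_x 81.85 zax [ 0.001  0.    -1.   ] w 57.9 F [-0.6  0.1 -0.6] j6 16
```

View pics/t3.png

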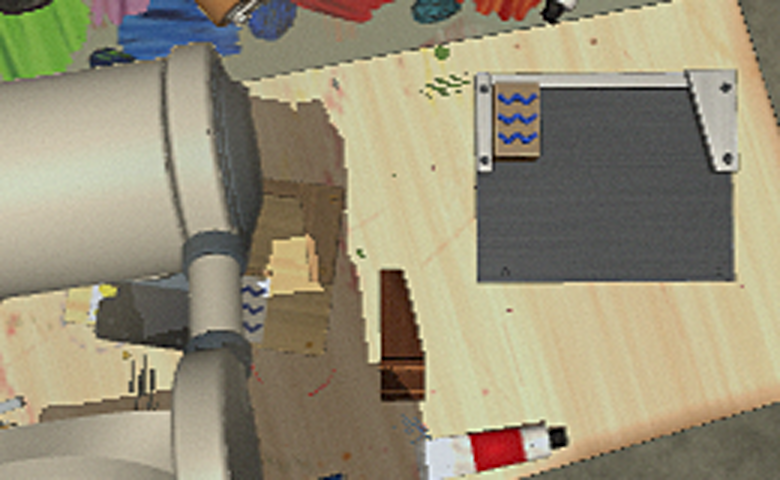

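Blue is seated against stop and far rail (crop (518,120)). Red is held, so I carry it over.

```bash
python3 -m pendant '[255,-0.0383,0.0159,0,0,255,-0.0383,0.0159,0,0,255,-0.0383,0.0159,0,0,255,-0.0383,0.0159,0,0,255,-0.0383,0.0159,0,0,255,-0.0383,0.0159,0,0,255,-0.0383,0.0159,0,0,255,0,0,0,-7.9]'
python3 -m pendant '[255,0,0,0,0,255,0,0,0.025,0,255,0,0,0.015,0,255,0,0,0.01,0,255,0,0,0.005,0,255,0,0,0.002,0,255,0,0,0.001,0,255,0,0,0.001,0]'
python3 - <<'E'
from h import *
s=state(); move(np.array([640,-138.5]))
E
```

```text
time_s: 21.15
tcp_pos: [636.0, -147.9, 277.6]
eef_rot: [[0.008, 1.0, 0.0], [1.0, -0.008, -0.001], [-0.001, 0.0, -1.0]]
ft_force: [0.6, 2.2, -0.6]
grip_width: 57.6
time_s: 21.95
tcp_pos: [635.6, -143.2, 220.5]
eef_rot: [[0.005, 1.0, 0.001], [1.0, -0.005, -0.0], [-0.0, 0.001, -1.0]]
ft_force: [0.4, 0.5, -0.3]
grip_width: 57.3
t21.9 tcp [ 635.6 -143.2  220.5] yaw_x 89.74 zax [ 0.001 -0.    -1.   ] w 57.3 F [ 0.4  0.5 -0.3] j6 -18
tool delta [4.7 4.4 0. ]
```

```bash
python3 -m pendant '[255,0,0,0.0006,0,255,0.002,0.002,0,0,255,0.002,0.001,0,0,255,0.001,0.0015,0,0,255,0,0.0005,0,0,255,0,0.0005,0,0,255,0,0,0,0,255,0,0,0,0]'
python3 -m pendant '[255,0.0005,0,0,0,255,0.0005,0,0,0,255,0,0,0,0,255,0,0,0,0,255,0,0,0,0,255,0,0,0,0,255,0,0,0,0,255,0,0,0,0]'
```

```text
time_s: 22.75
tcp_pos: [640.8, -138.3, 219.2]
eef_rot: [[0.004, 1.0, -0.0], [1.0, -0.004, 0.0], [0.0, -0.0, -1.0]]
ft_force: [-1.6, 0.8, -0.1]
grip_width: 58.0
time_s: 23.55
tcp_pos: [640.8, -137.2, 219.3]
eef_rot: [[0.004, 1.0, -0.0], [1.0, -0.004, 0.0], [0.0, -0.0, -1.0]]
ft_force: [-2.2, -0.4, -0.1]
grip_width: 58.0
```

```bash
python3 -m pendant '[255,0.0005,0,0,0,255,0.0005,0,0,0,255,0,0,0,0,255,0,0,0,0,255,0,0,0,0,255,0,0,0,0,255,0,0,0,0,255,0,0,0,0]'
```

```text
time_s: 24.35
tcp_pos: [640.8, -136.4, 219.3]
eef_rot: [[0.004, 1.0, -0.0], [1.0, -0.004, -0.0], [-0.0, -0.0, -1.0]]
ft_force: [-3.6, -3.8, -0.6]
grip_width: 58.0
```

```bash
python3 -m pendant '[0,0,0,0,0,0,0,0,0,0,0,0,0,0,0,0,0,0,-0.04,0,0,0,0,-0.042,0,0,0.0388,-0.0092,0,0,0,0.0388,-0.0092,0,0,0,0.0388,-0.0092,0,0]'
python3 -m pendant '[0,0.0388,-0.0092,0,0,0,0.0388,-0.0092,0,0,0,0.0388,-0.0092,0,0,0,0.0388,-0.0092,0,0,0,0.0388,-0.0092,0,0,0,0,0,0,7.9,0,0,0,0.035,0,0,0,0,0.02,0]'
python3 - <<'E'
from h import *
s=state(); c=camera_info('wrist'); a=capture('wrist'); np.save('w4.npy',c)
cv2.imwrite('pics/w4.png',a); move(np.array([568,174,218.5]))
E
```

```text
time_s: 25.15
tcp_pos: [613.5, -18.6, 301.8]
eef_rot: [[0.005, 1.0, 0.001], [1.0, -0.005, 0.0], [0.0, 0.001, -1.0]]
ft_force: [0.7, 1.1, -0.6]
grip_width: 91.0
time_s: 25.95
tcp_pos: [568.3, 175.0, 245.2]
eef_rot: [[0.141, 0.99, 0.0], [0.99, -0.141, 0.0], [0.0, 0.0, -1.0]]
ft_force: [-0.3, -0.3, -0.6]
grip_width: 90.6
t25.9 tcp [568.3 175.  245.2] yaw_x 81.88 zax [ 0.  0. -1.] w 90.6 F [-0.3 -0.3 -0.6] j6 19
tool delta [-0.6  0.6 24. ]
```

View pics/w4.png

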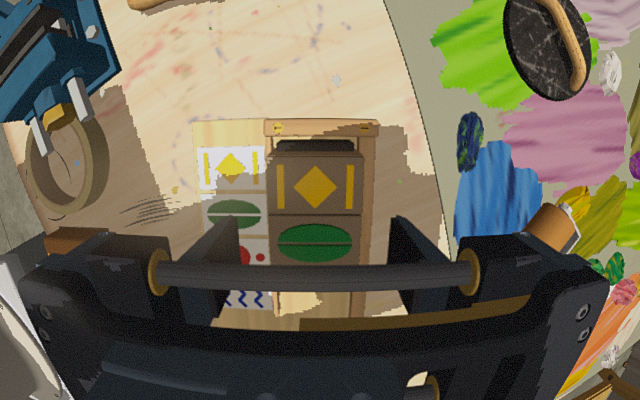

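Green at (316,242), yellow diamond at (316,187). A gap has opened at the left end, probably the sprung stop, so I re-measure.

```bash
python3 - <<'E'
from h import *
c=np.load('w4.npy',allow_pickle=True).item()
for z in (48,52):
    P=[onz(c,p,z,True) for p in((316,242),(315.5,187),(315.5,214.5),(315,153))]
    print(z,[p.round(1) for p in P],np.hypot(*(P[0]-P[1])))
E
```

```text
48 [array([568.9, 172. ]), array([573.5, 206.9]), array([571.1, 190. ]), array([576. , 226.8])] 35.16124704121306
52 [array([569.1, 173.7]), array([573.6, 207.8]), array([571.3, 191.3]), array([576. , 227.3])] 34.36614833948984
```

```bash
python3 -m pendant '[0,-0.002,0.0005,0.01,0,0,0,0,0.01,0,0,0,0,0.006,0,0,0,0,0,0,255,0,0,0,0,255,0,0,0,0,255,0,0,0,0,255,0,0,0,0]' 30
python3 -m pendant '[255,0,0,0,0,255,0,0,0,0,255,0,0,-0.005,0,255,0,0,-0.015,0,255,0,0,-0.02,0,255,0,0,-0.02,0,255,0,0,0,0,255,0,0,0,0]'
```

```text
time_s: 26.8
tcp_pos: [569.0, 172.5, 220.6]
eef_rot: [[0.142, 0.99, 0.0], [0.99, -0.142, 0.0], [0.0, 0.0, -1.0]]
ft_force: [0.9, -0.7, 0.4]
grip_width: 62.4
time_s: 27.6
tcp_pos: [568.8, 172.4, 280.4]
eef_rot: [[0.142, 0.99, 0.001], [0.99, -0.142, 0.0], [0.0, 0.001, -1.0]]
ft_force: [-0.7, 0.1, -1.3]
grip_width: 57.8
```

```bash
python3 -m pendant '[255,-0.0376,0.0129,0,0,255,-0.0376,0.0129,0,0,255,-0.0376,0.0129,0,0,255,-0.0376,0.0129,0,0,255,-0.0376,0.0129,0,0,255,-0.0376,0.0129,0,0,255,-0.0376,0.0129,0,0,255,-0.0376,0.0129,0,0]'
python3 -m pendant '[255,-0.0376,0.0132,0,0,255,0,0,0,-7.9,255,0,0,0,0,255,0,0,0.025,0,255,0,0,0.015,0,255,0,0,0.01,0,255,0,0,0.005,0,255,0,0,0.002,0]'
python3 - <<'E'
from h import *
s=state(); move(np.array([640.3,-174,221]))
E
```

```text
time_s: 28.4
tcp_pos: [628.1, -141.6, 279.0]
eef_rot: [[0.142, 0.99, -0.002], [0.99, -0.142, 0.001], [0.0, -0.002, -1.0]]
ft_force: [1.4, 0.4, -1.5]
grip_width: 57.8
time_s: 29.2
tcp_pos: [636.1, -178.7, 222.9]
eef_rot: [[0.005, 1.0, -0.001], [1.0, -0.005, 0.0], [0.0, -0.001, -1.0]]
ft_force: [-0.3, 0.3, -0.5]
grip_width: 58.0
t29.2 tcp [ 636.1 -178.7  222.9] yaw_x 89.73 zax [-0.001  0.    -1.   ] w 58.0 F [-0.3  0.3 -0.5] j6 -21
tool delta [4.8 4.1 1.9]
```

```bash
python3 -m pendant '[255,0,0,0.001,0,255,0.002,0.002,0.0005,0,255,0.002,0.001,0.0005,0,255,0.001,0.001,0,0,255,0,0.0005,0,0,255,0,0,0,0,255,0,0,0,0,255,0,0,0,0]'
python3 -m pendant '[255,0.0005,0.0005,0,0,255,0.0005,0,0,0,255,0,0,0,0,255,0,0,0,0,255,0,0,0,0,255,0,0,0,0,255,0,0,0,0,255,0,0,0,0]'
```

```text
time_s: 30.0
tcp_pos: [640.6, -174.1, 221.3]
eef_rot: [[0.004, 1.0, 0.0], [1.0, -0.004, -0.0], [-0.0, 0.0, -1.0]]
ft_force: [-0.4, 0.3, -1.7]
grip_width: 57.8
time_s: 30.8
tcp_pos: [640.9, -173.2, 221.2]
eef_rot: [[0.004, 1.0, -0.001], [1.0, -0.004, -0.0], [-0.0, -0.001, -1.0]]
ft_force: [-4.2, -3.1, 0.4]
grip_width: 57.5
```

```bash
python3 -m pendant '[255,0.0005,0,0.0005,0,255,0,0,0,0,0,0,0,0,0,0,0,0,0,0,0,0,0,0,0,0,0,0,-0.04,0,0,0,0,-0.042,0,0,0.0381,-0.0069,0,0]'
python3 -m pendant '[0,0.0381,-0.0069,0,0,0,0.0381,-0.0069,0,0,0,0.0381,-0.0069,0,0,0,0.0381,-0.0069,0,0,0,0.0381,-0.0069,0,0,0,0.0381,-0.0069,0,0,0,0.0381,-0.0069,0,0,0,0.0381,-0.0069,0,0]'
python3 -m pendant '[0,0.0381,-0.0069,0,0,0,0,0,0,7.9,0,0,0,0,0,0,0,0,0.03,0,0,0,0,0.02,0,0,0,0,0,0,0,0,0,0,0,0,0,0,0,0]'
python3 - <<'E'
from h import *
s=state(); c=camera_info('wrist'); a=capture('wrist'); np.save('w5.npy',c)
cv2.imwrite('pics/w5.png',a); move(np.array([574,208.5,219]))
m=cv2.inRange(cv2.cvtColor(a,cv2.COLOR_BGR2HSV),(22,150,60),(35,255,255)); m[:120]=0;m[:,:265]=0;m[:,380:]=0
n,l,st,ce=cv2.connectedComponentsWithStats(m)
for i in range(1,n):
    if st[i,4]>40: print(st[i],ce[i].round(1),onz(c,ce[i],52,True).round(1))
E
```

```text
time_s: 31.6
tcp_pos: [636.6, -137.5, 308.4]
eef_rot: [[0.008, 1.0, 0.01], [1.0, -0.007, -0.004], [-0.004, 0.01, -1.0]]
ft_force: [1.6, 1.0, -0.9]
grip_width: 91.2
time_s: 32.4
tcp_pos: [580.2, 172.3, 303.0]
eef_rot: [[0.004, 1.0, 0.0], [1.0, -0.004, 0.0], [0.0, 0.0, -1.0]]
ft_force: [0.8, -0.6, 1.3]
grip_width: 90.8
time_s: 33.2
tcp_pos: [574.4, 208.5, 254.0]
eef_rot: [[0.141, 0.99, 0.002], [0.99, -0.141, 0.0], [0.001, 0.002, -1.0]]
ft_force: [-0.2, 0.1, 0.4]
grip_width: 91.5
t33.2 tcp [574.4 208.5 254. ] yaw_x 81.89 zax [ 0.002  0.    -1.   ] w 91.5 F [-0.2  0.1  0.4] j6 22
tool delta [-0.1 -0.4 35.1]
[278 216   7  38 195] [281.1 234.8] [553.6 211.3]
[340 216   7  38 211] [343.5 234.9] [592.9 205.7]
[294 218  38  35 722] [312.3 234.8] [573.3 208.6]
```

```bash
python3 -m pendant '[0,0,-0.0008,0.015,0,0,0,0,0.013,0,0,0,0,0.006,0,0,0,0,0,0,255,0,0,0,0,255,0,0,0,0,255,0,0,0,0,255,0,0,0,0]' 30
python3 -m pendant '[255,0,0,0,0,255,0,0,0,0,255,0,0,-0.005,0,255,0,0,-0.015,0,255,0,0,-0.02,0,255,0,0,-0.02,0,255,0,0,0,0,255,0,0,0,0]'
```

```text
time_s: 34.05
tcp_pos: [573.1, 208.9, 219.1]
eef_rot: [[0.142, 0.99, 0.0], [0.99, -0.142, 0.0], [0.0, 0.0, -1.0]]
ft_force: [0.1, -0.3, -0.1]
grip_width: 62.1
time_s: 34.85
tcp_pos: [572.9, 208.8, 278.9]
eef_rot: [[0.142, 0.99, 0.0], [0.99, -0.142, 0.0], [0.0, 0.0, -1.0]]
ft_force: [-0.0, 1.0, -0.7]
grip_width: 57.8
```

```bash
python3 -m pendant '[255,-0.0373,0.0112,0,0,255,-0.0373,0.0112,0,0,255,-0.0373,0.0112,0,0,255,-0.0373,0.0112,0,0,255,-0.0373,0.0112,0,0,255,-0.0373,0.0112,0,0,255,-0.0373,0.0112,0,0,255,-0.0373,0.0112,0,0]'
python3 -m pendant '[255,-0.0373,0.0112,0,0,255,-0.0373,0.0111,0,0,255,-0.0373,0.0111,0,0,255,0,0,0,-7.9,255,0,0,0,0,255,0,0,0.025,0,255,0,0,0.015,0,255,0,0,0.01,0]'
python3 -m pendant '[255,0,0,0,0,255,0,0,0.005,0,255,0,0,0.002,0,255,0,0,0.001,0,255,0,0,0,0,255,0,0,0,0,255,0,0,0,0,255,0,0,0,0]'
python3 - <<'E'
from h import *
s=state(); move(np.array([640.3,-210.2,219.3]))
E
```

```text
time_s: 35.65
tcp_pos: [619.1, -100.8, 277.6]
eef_rot: [[0.142, 0.99, -0.002], [0.99, -0.142, 0.0], [0.0, -0.002, -1.0]]
ft_force: [0.2, -0.0, 0.2]
grip_width: 58.0
time_s: 36.45
tcp_pos: [636.1, -213.8, 226.9]
eef_rot: [[0.006, 1.0, -0.003], [1.0, -0.006, 0.001], [0.001, -0.003, -1.0]]
ft_force: [0.4, 0.6, 0.0]
grip_width: 58.0
time_s: 37.25
tcp_pos: [636.6, -214.8, 221.0]
eef_rot: [[0.004, 1.0, 0.0], [1.0, -0.004, -0.0], [-0.0, 0.0, -1.0]]
ft_force: [-0.1, 0.7, -1.3]
grip_width: 58.0
t37.2 tcp [ 636.6 -214.8  221. ] yaw_x 89.75 zax [ 0. -0. -1.] w 58.0 F [-0.1  0.7 -1.3] j6 -23
tool delta [4.6 3.6 1.7]
```

```bash
python3 -m pendant '[255,0,0,0.001,0,255,0.002,0.002,0.0005,0,255,0.002,0.001,0,0,255,0.001,0.001,0,0,255,0,0.0005,0,0,255,0,0,0,0,255,0,0,0,0,255,0,0,0,0]'
python3 -m pendant '[255,0.0005,0.0003,0,0,255,0.0005,0,0,0,255,0,0,0,0,255,0,0,0,0,255,0,0,0,0,255,0,0,0,0,255,0,0,0,0,255,0,0,0,0]'
```

```text
time_s: 38.05
tcp_pos: [640.8, -209.6, 219.1]
eef_rot: [[0.004, 1.0, -0.001], [1.0, -0.004, 0.001], [0.001, -0.001, -1.0]]
ft_force: [-3.9, 3.1, 0.3]
grip_width: 57.7
time_s: 38.85
tcp_pos: [640.9, -209.2, 219.1]
eef_rot: [[0.004, 1.0, -0.001], [1.0, -0.004, -0.0], [-0.0, -0.001, -1.0]]
ft_force: [-6.7, -2.4, -0.1]
grip_width: 57.8
```

```bash
python3 -m pendant '[255,0.0005,0,0,0,255,0.0005,0,0,0,255,0,0,0,0,255,0,0,0,0,255,0,0,0,0,255,0,0,0,0,255,0,0,0,0,255,0,0,0,0]'
python3 - <<'E'
from h import *
s=state()
E
```

```text
time_s: 39.65
tcp_pos: [640.9, -208.2, 219.1]
eef_rot: [[0.004, 1.0, -0.001], [1.0, -0.004, -0.0], [-0.0, -0.001, -1.0]]
ft_force: [-7.5, -3.6, -0.6]
grip_width: 57.7
t39.6 tcp [ 640.9 -208.2  219.1] yaw_x 89.74 zax [-0.001 -0.    -1.   ] w 57.7 F [-7.5 -3.6 -0.6] j6 -23
```

```bash
python3 -m pendant '[0,0,0,0,0,0,0,0,0,0,0,0,0,0,0,0,0,0,-0.04,0,0,0,0,-0.04,0,0,0,0,-0.04,0,0,0.028,-0.0288,0,0,0,0.028,-0.0288,0,0]'
python3 -m pendant '[0,0.028,-0.0288,0,0,0,0.028,-0.0288,0,0,0,0.028,-0.0288,0,0,0,0.028,-0.0288,0,0,0,0.028,-0.0288,0,0,0,0,0,0,-8.2,0,0,0,0,-8.2,0,0,0,0,-8.2]'
python3 -m pendant '[0,0,0,0,-8.2,0,0,0,0,-8.2,0,0,0,0,-8.2,0,0,0,0,-8.2,0,0,0,0,-8.2,0,0,0,0,-8.2,0,0,0,0,-8.2,0,0,0,0,-8.2]'
python3 - <<'E'
from h import *
s=state(); move(np.array([440,-11,195.5])); a=capture('top')[130:290,320:460]; w=capture('wrist')
A=cv2.resize(a,None,fx=3,fy=3,interpolation=cv2.INTER_CUBIC); W=cv2.resize(w[140:320,230:420],(380,360))
W=cv2.copyMakeBorder(W,0,120,0,0,cv2.BORDER_CONSTANT)
cv2.imwrite('pics/t5.png',np.hstack([A,W])[:, :800])
E
```

```text
time_s: 40.45
tcp_pos: [584.0, -151.4, 340.7]
eef_rot: [[0.005, 1.0, 0.004], [1.0, -0.005, -0.001], [-0.001, 0.004, -1.0]]
ft_force: [-0.8, 1.0, -0.6]
grip_width: 91.1
time_s: 41.25
tcp_pos: [440.8, -10.6, 339.7]
eef_rot: [[-0.418, 0.908, 0.001], [0.908, 0.418, -0.0], [-0.001, 0.001, -1.0]]
ft_force: [0.7, -1.1, 0.4]
grip_width: 91.0
time_s: 42.05
tcp_pos: [440.9, -10.9, 339.6]
eef_rot: [[-1.0, -0.005, 0.001], [-0.005, 1.0, -0.0], [-0.001, -0.0, -1.0]]
ft_force: [-0.0, -0.9, -0.5]
grip_width: 91.5
t42.0 tcp [440.9 -10.9 339.6] yaw_x -179.71 zax [ 0.001 -0.    -1.   ] w 91.5 F [-0.  -0.9 -0.5] j6 -99
tool delta [ 1.00e+00 -1.00e-01  1.44e+02]
```

View pics/t5.png

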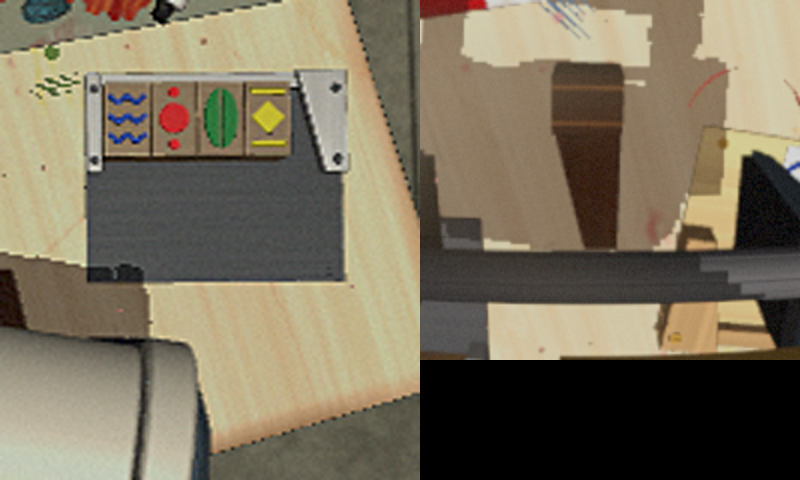

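Row reads blue, red, green, yellow, flush to stop and rail. The wedge lies under the gripper, so I grip it.

```bash
python3 -m pendant '[0,0.001,0,0.04,0.5,0,0,0,0.04,0,0,0,0,0.03,0,0,0,0,0.02,0,0,0,0,0.01,0,0,0,0,0.0005,0,0,0,0,0,0,255,0,0,0,0]' 50
python3 -m pendant '[255,0,0,0,0,255,0,0,0,0,255,0,0,0,0,255,0,0,0,0,255,0,0,0,0,255,0,0,-0.02,0,255,0,0,-0.02,0,255,0,0,-0.02,0]'
python3 - <<'E'
from h import *
s=state()
o=np.array([636.2,-155.3])
for x in(-140,-116,-66): print(x,fromfr(o,-.35,[x,-92]).round(1)); 
move(fromfr(o,-.35,[-125,-93]))
E
```

```text
time_s: 42.95
tcp_pos: [440.1, -10.9, 199.8]
eef_rot: [[-1.0, 0.01, 0.002], [0.01, 1.0, -0.0], [-0.002, -0.0, -1.0]]
ft_force: [1.0, -0.1, 0.2]
grip_width: 86.1
time_s: 43.75
tcp_pos: [439.6, -10.9, 259.4]
eef_rot: [[-1.0, 0.01, -0.001], [0.01, 1.0, 0.0], [0.001, 0.0, -1.0]]
ft_force: [-0.9, -0.4, -0.2]
grip_width: 22.2
t43.8 tcp [439.6 -10.9 259.4] yaw_x 179.45 zax [-0.001  0.    -1.   ] w 22.2 F [-0.9 -0.4 -0.2] j6 -99
-140 [ 495.6 -246.4]
-116 [ 519.6 -246.6]
-66 [ 569.6 -246.9]
tool delta [-7.33e+01 -2.36e+02 -1.00e-01]
```

The width of 22 shows I lifted before the jaws had closed. I open, check the wedge and retry.

```bash
python3 -m pendant '[0,0,0,0,0,0,0,0,0,0,0,0,0,0,0,0,0,0,0,0,0,0,0,0,0,0,0,0,0,0,0,0,0,0,0,0,0,0,0,0]'
python3 - <<'E'
from h import *
s=state(); c=camera_info('wrist'); np.save('w6.npy',c); w=capture('wrist')
cv2.imwrite('pics/w6.png',w[120:320,220:430].repeat(3,0).repeat(3,1))
E
```

```text
time_s: 44.55
tcp_pos: [439.7, -10.9, 258.7]
eef_rot: [[-1.0, 0.01, -0.0], [0.01, 1.0, 0.0], [0.0, 0.0, -1.0]]
ft_force: [0.9, -0.3, -0.5]
grip_width: 83.2
t44.5 tcp [439.7 -10.9 258.7] yaw_x 179.45 zax [-0.  0. -1.] w 83.2 F [ 0.9 -0.3 -0.5] j6 -99
```

View pics/w6.png

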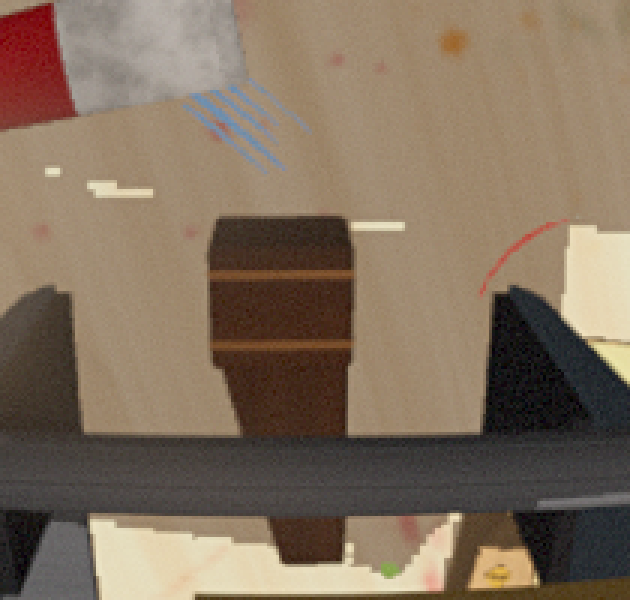

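The wedge is undisturbed, with its head at crop (281,300) and aligned. I regrip with enough closing time.

```bash
python3 -m pendant '[0,0,0,0.03,0,0,0,0,0.02,0,0,0,0,0.01,0,0,0,0,0,0,255,0,0,0,0,255,0,0,0,0,255,0,0,0,0,255,0,0,0,0]' 50
python3 -m pendant '[255,0,0,0,0,255,0,0,0,0,255,0,0,0,0,255,0,0,0,0,255,0,0,0,0,255,0,0,0,0,255,0,0,0,0,255,0,0,-0.005,0]'
python3 -m pendant '[255,0,0,-0.015,0,255,0,0,-0.02,0,255,0,0,-0.02,0,255,0,0,0,0,255,0,0,0,0,255,0,0,0,0,255,0,0,0,0,255,0,0,0,0]'
```

```text
time_s: 45.4
tcp_pos: [439.8, -10.9, 199.3]
eef_rot: [[-1.0, 0.01, 0.001], [0.01, 1.0, -0.0], [-0.001, -0.0, -1.0]]
ft_force: [-0.1, 1.0, -0.7]
grip_width: 62.4
time_s: 46.2
tcp_pos: [439.5, -10.9, 203.6]
eef_rot: [[-1.0, 0.01, -0.001], [0.01, 1.0, 0.0], [0.001, 0.0, -1.0]]
ft_force: [-0.3, -0.4, -0.1]
grip_width: 34.7
time_s: 47.0
tcp_pos: [439.6, -10.9, 258.3]
eef_rot: [[-1.0, 0.01, -0.001], [0.01, 1.0, 0.0], [0.001, 0.0, -1.0]]
ft_force: [-0.2, -0.6, -1.1]
grip_width: 34.8
```

```bash
python3 -m pendant '[255,-0.0096,-0.0394,0,0,255,-0.0096,-0.0394,0,0,255,-0.0096,-0.0394,0,0,255,-0.0096,-0.0394,0,0,255,-0.0096,-0.0394,0,0,255,-0.0096,-0.0394,0,0,255,0,0,0,-0.2,255,0,0,0,0]'
python3 -m pendant '[255,0,0,0.02,0,255,0,0,0.015,0,255,0,0,0.01,0,255,0,0,0.006,0,255,0,0,0.002,0,255,0,0,0,0,255,0,0,0,0,255,0,0,0,0]'
python3 - <<'E'
from h import *
s=state(); o=np.array([636.1,-155.3]); print(tofr(o,-.35,s['tcp_pos'][:2]))
c=camera_info('wrist'); np.save('w7.npy',c); cv2.imwrite('pics/w7.png',capture('wrist')[150:330,200:440].repeat(3,0).repeat(3,1))
E
```

```text
time_s: 47.8
tcp_pos: [494.8, -248.4, 258.2]
eef_rot: [[-1.0, 0.008, -0.001], [0.008, 1.0, 0.001], [0.001, 0.001, -1.0]]
ft_force: [-0.0, 1.2, -0.5]
grip_width: 35.0
time_s: 48.6
tcp_pos: [495.2, -247.9, 206.3]
eef_rot: [[-1.0, 0.006, 0.001], [0.006, 1.0, -0.0], [-0.001, -0.0, -1.0]]
ft_force: [-0.3, -0.4, -0.4]
grip_width: 35.0
t48.6 tcp [ 495.2 -247.9  206.3] yaw_x 179.65 zax [ 0.001 -0.    -1.   ] w 35.0 F [-0.3 -0.4 -0.4] j6 -122
[-140.35817848  -93.4720662 ]
```

View pics/w7.png

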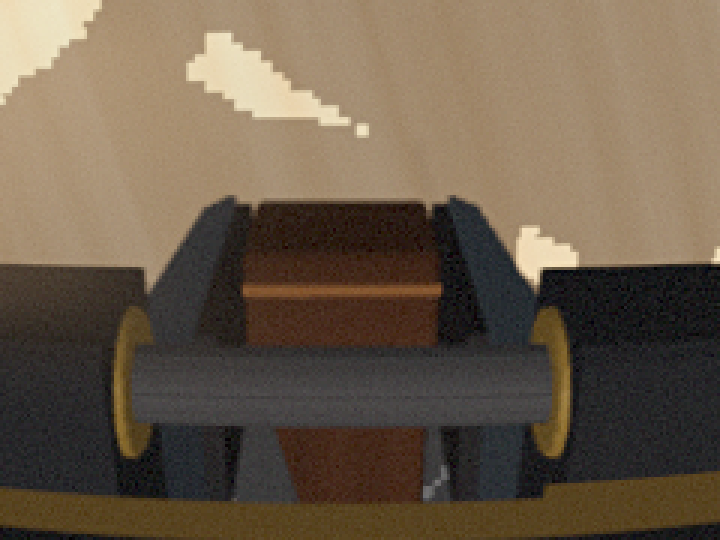

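```bash
python3 -m pendant '[255,0,0,0.001,0,255,0,0,0.001,0,255,-0.005,0,0,0,255,-0.005,0,0,0,255,-0.005,0,0,0,255,-0.005,0,0,0,255,-0.005,0,0,0,255,0,0,0,0]'
python3 -m pendant '[255,-0.005,0,0,0,255,-0.005,0,0,0,255,-0.005,0,0,0,255,-0.005,0,0,0,255,0,0,0,0,255,0,0,0,0,255,0,0,0,0,255,0,0,0,0]'
```

```text
time_s: 49.45
tcp_pos: [520.7, -248.0, 203.8]
eef_rot: [[-1.0, 0.006, 0.001], [0.006, 1.0, -0.0], [-0.001, -0.0, -1.0]]
ft_force: [0.5, -1.2, 0.1]
grip_width: 35.0
time_s: 50.25
tcp_pos: [539.8, -248.1, 203.8]
eef_rot: [[-1.0, 0.006, -0.0], [0.006, 1.0, 0.0], [0.0, 0.0, -1.0]]
ft_force: [-0.0, 0.5, -1.3]
grip_width: 34.6
```

```bash
python3 -m pendant '[255,0,0.001,0,0,255,0,0.001,0,0,255,0,0.001,0,0,255,-0.003,0,0,0,255,-0.003,0,0,0,255,0,0,0,0,255,0,0,0,0,255,0,0,0,0]'
python3 -m pendant '[255,0,0,0.0005,0,255,-0.002,0,0,0,255,-0.002,0,0,0,255,-0.002,0,0,0,255,0,0,0,0,255,0,0,0,0,255,0,0,0,0,255,0,0,0,0]'
```

```text
time_s: 51.05
tcp_pos: [546.0, -245.1, 203.8]
eef_rot: [[-1.0, 0.006, -0.0], [0.006, 1.0, 0.0], [0.0, 0.0, -1.0]]
ft_force: [0.2, -0.4, -0.3]
grip_width: 34.7
time_s: 51.85
tcp_pos: [552.0, -245.2, 203.3]
eef_rot: [[-1.0, 0.006, -0.0], [0.006, 1.0, 0.0], [0.0, 0.0, -1.0]]
ft_force: [-0.2, -0.2, -1.8]
grip_width: 34.6
```

```bash
python3 -m pendant '[255,-0.002,0,0,0,255,-0.002,0,0,0,255,-0.002,0,0,0,255,-0.001,0,0,0,255,0,0,0,0,255,0,0,0,0,255,0,0,0,0,255,0,0,0,0]'
python3 -m pendant '[255,-0.001,0,0,0,255,-0.001,0,0,0,255,-0.001,0,0,0,255,0,0,0,0,255,0,0,0,0,255,0,0,0,0,255,0,0,0,0,255,0,0,0,0]'
```

```text
time_s: 52.65
tcp_pos: [559.0, -245.1, 203.3]
eef_rot: [[-1.0, 0.006, -0.0], [0.006, 1.0, 0.0], [0.0, 0.0, -1.0]]
ft_force: [0.1, 5.0, -1.4]
grip_width: 34.8
time_s: 53.45
tcp_pos: [561.4, -244.8, 203.0]
eef_rot: [[-1.0, 0.006, -0.002], [0.006, 1.0, 0.001], [0.002, 0.001, -1.0]]
ft_force: [-3.8, 6.7, 0.5]
grip_width: 34.9
```

```bash
python3 -m pendant '[255,0,0.001,0,0,255,-0.001,0,0,0,255,-0.001,0,0,0,255,-0.001,0.0005,0,0,255,0,0,0,0,255,0,0,0,0,255,0,0,0,0,255,0,0,0,0]'
python3 -m pendant '[255,-0.001,0,0,0,255,-0.001,0.0005,0,0,255,0,0,0,0,255,0,0,0,0,255,0,0,0,0,255,0,0,0,0,255,0,0,0,0,255,0,0,0,0]'
```

```text
time_s: 54.25
tcp_pos: [564.6, -243.7, 203.1]
eef_rot: [[-1.0, 0.006, -0.002], [0.006, 1.0, 0.001], [0.002, 0.001, -1.0]]
ft_force: [-5.6, 2.9, 0.3]
grip_width: 35.1
time_s: 55.05
tcp_pos: [565.4, -243.6, 203.0]
eef_rot: [[-1.0, 0.006, -0.004], [0.006, 1.0, 0.001], [0.004, 0.001, -1.0]]
ft_force: [-17.4, -2.9, 5.6]
grip_width: 35.0
```

Wedge meets 17 N at frame x≈−70.7. I release it and push squarely from behind with the closed fingers.

```bash
python3 -m pendant '[0,0,0,0,0,0,0,0,0,0,0,0,0,0,0,0,0,0,0,0,0,0,0,0,0,0,0,0,-0.02,0,0,0,0,-0.03,0,0,0.024,0,-0.01,0]'
python3 -m pendant '[255,0.024,0,0,0,255,0,0,0,0,255,0,0,0,0,255,0,0,0,0,255,0,0,0,0,255,0,0,0,0,255,0,0,0,0,255,0,0,0,0]' 30
python3 -m pendant '[255,0,0,0,0,255,0,0,0,0,255,0,0,0,0,255,0,0,0,0,255,0,0,0.03,0,255,0,0,0.022,0,255,0,0,0.01,0,255,0,0,0,0]'
python3 - <<'E'
from h import *
s=state()
E
```

```text
time_s: 55.85
tcp_pos: [545.3, -243.6, 265.8]
eef_rot: [[-1.0, 0.005, 0.005], [0.005, 1.0, -0.003], [-0.005, -0.003, -1.0]]
ft_force: [0.0, -1.1, -0.5]
grip_width: 90.9
time_s: 56.65
tcp_pos: [519.2, -243.0, 263.2]
eef_rot: [[-1.0, 0.006, -0.0], [0.006, 1.0, 0.0], [0.0, 0.0, -1.0]]
ft_force: [0.5, -0.3, -0.3]
grip_width: 30.3
time_s: 57.45
tcp_pos: [518.8, -242.8, 200.3]
eef_rot: [[-1.0, 0.006, -0.002], [0.006, 1.0, 0.001], [0.002, 0.001, -1.0]]
ft_force: [-0.0, -0.1, 1.2]
grip_width: 0.4
t57.5 tcp [ 518.8 -242.8  200.3] yaw_x 179.65 zax [-0.002  0.001 -1.   ] w 0.4 F [-0.  -0.1  1.2] j6 -121
```

```bash
python3 -m pendant '[255,-0.004,0,0,0,255,-0.004,0,0,0,255,-0.003,0,0,0,255,-0.001,0,0,0,255,-0.001,0,0,0,255,0,0,0,0,255,0,0,0,0,255,0,0,0,0]'
python3 -m pendant '[255,-0.001,0,0,0,255,-0.001,0,0,0,255,0,0,0,0,255,0,0,0,0,255,0,0,0,0,255,0,0,0,0,255,0,0,0,0,255,0,0,0,0]'
```

```text
time_s: 58.25
tcp_pos: [531.9, -243.1, 201.3]
eef_rot: [[-1.0, 0.006, -0.0], [0.006, 1.0, 0.0], [0.0, 0.0, -1.0]]
ft_force: [-0.5, 0.2, 0.0]
grip_width: 0.6
time_s: 59.05
tcp_pos: [533.0, -243.0, 201.2]
eef_rot: [[-1.0, 0.006, -0.003], [0.006, 1.0, 0.001], [0.003, 0.001, -1.0]]
ft_force: [-9.9, -2.2, 6.8]
grip_width: 0.4
```

```bash
python3 -m pendant '[255,-0.0005,0,0,0,255,-0.0005,0,0,0,255,0,0,0,0,255,0,0,0,0,255,0,0,0,0,255,0,0,0,0,255,0,0,0,0,255,0,0,0,0]'
python3 -m pendant '[255,-0.0005,0,0,0,255,0,0,0,0,255,0,0,0,0,255,0,0,0,0,255,0,0,0,0,255,0,0,0,0,255,0,0,0,0,255,0,0,0,0]'
```

```text
time_s: 59.85
tcp_pos: [533.4, -243.0, 201.2]
eef_rot: [[-1.0, 0.006, -0.004], [0.006, 1.0, 0.001], [0.004, 0.001, -1.0]]
ft_force: [-15.7, -4.7, 10.9]
grip_width: 0.3
time_s: 60.65
tcp_pos: [533.5, -243.0, 201.1]
eef_rot: [[-1.0, 0.006, -0.005], [0.006, 1.0, 0.001], [0.005, 0.001, -1.0]]
ft_force: [-19.7, -5.0, 13.5]
grip_width: 0.3
```

Stalls at 20 N. I back off and inspect the row and wedge from above at close range.

```bash
python3 -m pendant '[255,0.01,0,0,0,255,0,0,-0.04,0,255,0,0,-0.04,0,255,0,0,-0.03,0,255,-0.0354,0.0108,0,0,255,-0.0354,0.0108,0,0,255,-0.0354,0.0108,0,0,255,-0.0354,0.0108,0,0]'
python3 -m pendant '[255,-0.0354,0.0108,0,0,255,0,0,0,0,255,0,0,0,0,255,0,0,0,0,255,0,0,0,0,255,0,0,0,0,255,0,0,0,0,255,0,0,0,0]'
python3 - <<'E'
from h import *
s=state(); c=camera_info('wrist'); np.save('w8.npy',c); w=capture('wrist'); cv2.imwrite('pics/w8.png',w); t=capture('top'); cv2.imwrite('pics/t8.png',t)
o=np.array([636.1,-155.3]); K=c['camera_matrix'];V=np.array(c['view'])
for f in((0,54,52),(0,-54,52),(-66,-89,34),(-34,72,24)):
    p=V@np.r_[fromfr(o,-.35,f[:2]),f[2],1]; th=np.arctan2(np.hypot(*p[:2]),p[2]); u=p[:2]/np.hypot(*p[:2])*th; print(f,(K[0][0]*u[0]+K[0][2]).round(),(K[1][1]*u[1]+K[1][2]).round())
E
```

```text
time_s: 61.45
tcp_pos: [668.5, -200.1, 311.4]
eef_rot: [[-1.0, 0.006, 0.0], [0.006, 1.0, 0.0], [-0.0, 0.0, -1.0]]
ft_force: [0.3, -0.7, 0.6]
grip_width: 0.5
time_s: 62.25
tcp_pos: [702.7, -190.3, 311.5]
eef_rot: [[-1.0, 0.006, 0.0], [0.006, 1.0, -0.0], [-0.0, -0.0, -1.0]]
ft_force: [-0.6, 0.5, -0.3]
grip_width: 0.3
t62.2 tcp [ 702.7 -190.3  311.5] yaw_x 179.63 zax [ 0. -0. -1.] w 0.3 F [-0.6  0.5 -0.3] j6 -109
(0, 54, 52) 425.0 129.0
(0, -54, 52) 289.0 126.0
(-66, -89, 34) 248.0 49.0
(-34, 72, 24) 434.0 91.0
```

```bash
python3 - <<'E'
import cv2
a=cv2.imread('pics/w8.png'); cv2.imwrite('pics/w8c.png',cv2.resize(a[10:200,210:470],None,fx=3,fy=3,interpolation=cv2.INTER_CUBIC))
E
```

```text
(no output)
```

View pics/w8c.png

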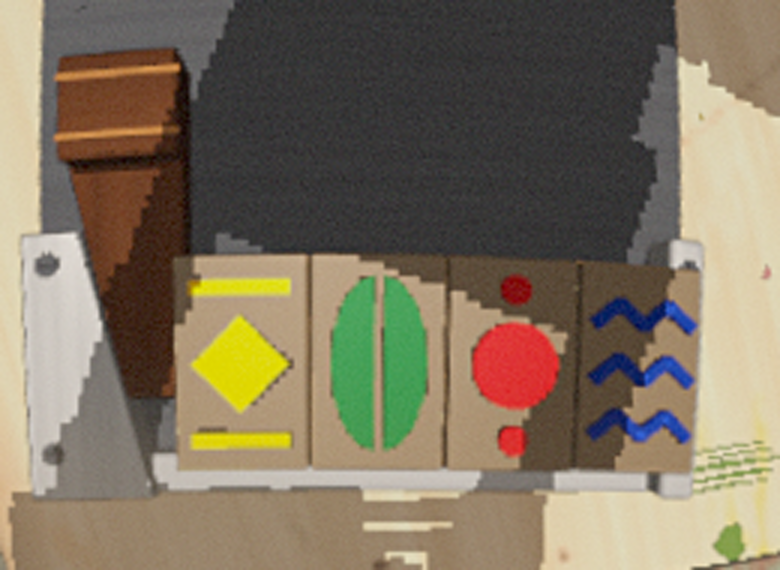

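```bash
python3 - <<'E'
from h import *
c=np.load('w8.npy',allow_pickle=True).item(); o=np.array([636.1,-155.3])
W=lambda p,z: tofr(o,-.35,onz(c,(210+(p[0]+.5)/3-.5,10+(p[1]+.5)/3-.5),z,True)).round(1)
print('head',W((118,102),34),'bands',W((57,75),34),W((180,66),34),W((55,138),34),W((180,130),34))
print('yellow R',W((174,258),52),W((179,469),52),'Y/G',W((310,256),52),W((310,469),52),'G/R',W((448,257),52),W((446,470),52),'R/B',W((580,263),52),W((578,470),52),'blue L',W((690,470),52))
print('rail',W((300,470),14),'stop front inner',W((668,243),24),'bar near',W((78,235),24))
print('wedge right edge', W((75,170),20),W((130,395),20), 'left', W((189,160),20),W((178,395),20))
for n,p in dict(d=(240,363),y1=(240,287),y2=(240,440),g=(378,362),r=(516,365),b=(640,370)).items(): print(n,W(p,52))
E
```

```text
head [-70.3 -88.6] bands [ -79.8 -106.3] [-79.9 -71.3] [ -61.  -106.6] [-61.1 -71.1]
yellow R [-23.8 -70.1] [ 31.3 -69.8] Y/G [-23.8 -35.5] [ 31.5 -35.4] G/R [-24.1  -0.3] [31.5  0.3] R/B [-24.2  34.8] [31.  36.4] blue L [30.2 69.4]
rail [ 38.3 -38.5] stop front inner [-34.   70.8] bar near [ -33.4 -102.4]
wedge right edge [ -53.5 -104.3] [ 14.4 -88.6] left [-54.7 -70.4] [ 14.7 -74.2]
d [  3.7 -53.4]
y1 [-15.9 -53.2]
y2 [ 23.8 -53.6]
g [  3.4 -18. ]
r [ 3.4 18.1]
b [ 3.4 52.6]
```

Blocks spaced evenly, centres at x≈3.4. The wedge head is at x≈−70 rather than −66, so about 1 mm of slack may remain. I push again and ease off the downward force.

```bash
python3 -m pendant '[255,0.0359,-0.0108,0,0,255,0.0359,-0.0108,0,0,255,0.0359,-0.0108,0,0,255,0.0359,-0.0108,0,0,255,0.0359,-0.0108,0,0,255,0,0,0,0,255,0,0,0.04,0,255,0,0,0.04,0]'
python3 -m pendant '[255,0,0,0.02,0,255,0,0,0.008,0,255,-0.003,0,0,0,255,-0.003,0,0,0,255,-0.002,0,0,0,255,0,0,0,0,255,0,0,0,0,255,0,0,0,0]'
python3 - <<'E'
from h import *
s=state()
E
```

```text
time_s: 63.15
tcp_pos: [523.8, -243.4, 231.6]
eef_rot: [[-1.0, 0.007, 0.004], [0.007, 1.0, -0.002], [-0.004, -0.002, -1.0]]
ft_force: [0.7, -0.9, -1.8]
grip_width: 0.8
time_s: 63.95
tcp_pos: [531.1, -243.1, 203.7]
eef_rot: [[-1.0, 0.006, 0.0], [0.006, 1.0, -0.0], [-0.0, -0.0, -1.0]]
ft_force: [-0.6, 1.0, 0.6]
grip_width: 0.3
t64.0 tcp [ 531.1 -243.1  203.7] yaw_x 179.65 zax [ 0. -0. -1.] w 0.3 F [-0.6  1.   0.6] j6 -120
```

```bash
python3 -m pendant '[255,-0.001,0,0,0,255,-0.001,0,-0.0003,0,255,-0.001,0,-0.0004,0,255,-0.0005,0,-0.0003,0,255,0,0,0,0,255,0,0,0,0,255,0,0,0,0,255,0,0,0,0]'
python3 -m pendant '[255,-0.0005,0,-0.0003,0,255,0,0,0,0,255,-0.0005,0,-0.0003,0,255,0,0,0,0,255,0,0,0,0,255,0,0,0,0,255,0,0,0,0,255,0,0,0,0]'
```

```text
time_s: 64.75
tcp_pos: [533.2, -243.0, 203.8]
eef_rot: [[-1.0, 0.006, -0.004], [0.006, 1.0, 0.001], [0.004, 0.001, -1.0]]
ft_force: [-10.5, -3.7, 0.9]
grip_width: 0.6
time_s: 65.55
tcp_pos: [533.7, -242.9, 204.1]
eef_rot: [[-1.0, 0.006, -0.005], [0.006, 1.0, 0.002], [0.005, 0.002, -1.0]]
ft_force: [-15.2, -5.6, 1.1]
grip_width: 0.6
```

```bash
python3 -m pendant '[255,-0.0007,0,-0.0003,0,255,0,0,0,0,255,-0.0007,0,-0.0003,0,255,0,0,0,0,255,0,0,0,0,255,0,0,0,0,255,0,0,0,0,255,0,0,0,0]'
python3 -m pendant '[255,-0.0007,0,-0.0003,0,255,0,0,0,0,255,0,0,0,0,255,0,0,0,0,255,0,0,0,0,255,0,0,0,0,255,0,0,0,0,255,0,0,0,0]'
```

```text
time_s: 66.35
tcp_pos: [534.3, -242.9, 204.4]
eef_rot: [[-1.0, 0.006, -0.008], [0.006, 1.0, 0.002], [0.008, 0.002, -1.0]]
ft_force: [-21.7, -8.5, 1.9]
grip_width: 0.5
time_s: 67.15
tcp_pos: [534.6, -242.9, 204.6]
eef_rot: [[-1.0, 0.006, -0.009], [0.006, 1.0, 0.002], [0.009, 0.002, -1.0]]
ft_force: [-25.0, -8.9, 2.2]
grip_width: 0.7
```

```bash
cat > ang.py <<'E'
from h import *
def ang(f):
    c=np.load(f+'.npy',allow_pickle=True).item(); a=cv2.imread('pics/'+f+'.png'); h=cv2.cvtColor(a,cv2.COLOR_BGR2HSV); o=np.array([636.1,-155.3])
    for n,lo,hi in(('Y',(24,130,60),(34,255,255)),('G',(40,90,40),(85,255,255)),('R',(0,150,60),(6,255,255)),('B',(105,120,40),(130,255,255))):
        m=cv2.inRange(h,lo,hi); m[:90]=0;m[172:]=0;m[:,:262]=0;m[:,446:]=0
        k,l,st,ce=cv2.connectedComponentsWithStats(m,connectivity=8)
        L=[tofr(o,-.35,onz(c,ce[i],52,True)) for i in range(1,k) if st[i,4]>15]
        L.sort(key=lambda p:p[0]); v=L[-1]-L[0]
        print(n,[p.round(1).tolist() for p in L],'%.2f'%np.degrees(np.arctan2(v[1],v[0])))
E
python3 -c "from ang import *;ang('w8')"
```

```text
Y [[-16.0, -53.2], [3.8, -53.4], [23.9, -53.4]] -0.36
G [[3.4, -11.8], [3.6, -23.8]] -88.75
R [[-16.4, 17.6], [3.8, 18.0], [23.4, 17.9]] 0.39
B [[-11.4, 53.0], [3.4, 52.6], [18.4, 53.2]] 0.46
```

Row is square and contiguous within about 0.3 mm. The push shows a sideways force (Fy −9), so I relax the tool to the right and see whether the wedge goes further.

```bash
python3 -m pendant '[255,0,-0.0005,0,0,255,0,-0.0005,0,0,255,0,-0.0005,0,0,255,0,0,0,0,255,0,0,0,0,255,0,0,0,0,255,0,0,0,0,255,0,0,0,0]'
python3 -m pendant '[255,-0.0005,-0.0005,0,0,255,0,0,0,0,255,-0.0005,-0.0005,0,0,255,0,0,0,0,255,0,0,0,0,255,0,0,0,0,255,0,0,0,0,255,0,0,0,0]'
```

```text
time_s: 67.95
tcp_pos: [534.7, -243.7, 204.6]
eef_rot: [[-1.0, 0.006, -0.009], [0.006, 1.0, 0.003], [0.009, 0.003, -1.0]]
ft_force: [-21.4, -0.8, 1.6]
grip_width: 0.6
time_s: 68.75
tcp_pos: [535.1, -244.4, 204.4]
eef_rot: [[-1.0, 0.006, -0.01], [0.006, 1.0, 0.004], [0.01, 0.004, -1.0]]
ft_force: [-25.5, 1.3, 3.9]
grip_width: 0.6
```

```bash
python3 -m pendant '[255,-0.0007,0,-0.0003,0,255,0,0,0,0,255,-0.0007,0,-0.0003,0,255,0,0,0,0,255,0,0,0,0,255,0,0,0,0,255,0,0,0,0,255,0,0,0,0]'
python3 -m pendant '[255,-0.0007,0,-0.0003,0,255,0,0,0,0,255,0,0,0,0,255,0,0,0,0,255,0,0,0,0,255,0,0,0,0,255,0,0,0,0,255,0,0,0,0]'
```

```text
time_s: 69.55
tcp_pos: [535.7, -244.3, 204.6]
eef_rot: [[-1.0, 0.006, -0.013], [0.006, 1.0, 0.005], [0.013, 0.005, -1.0]]
ft_force: [-32.6, -0.3, 2.5]
grip_width: 0.1
time_s: 70.35
tcp_pos: [536.0, -244.2, 204.7]
eef_rot: [[-1.0, 0.006, -0.014], [0.005, 1.0, 0.006], [0.014, 0.005, -1.0]]
ft_force: [-34.0, -0.9, 3.4]
grip_width: 0.6
```

It holds solid at 34 N with the tip no longer advancing, so the row is tight. I back off and do the final check.

```bash
python3 -m pendant '[255,0.005,0,0,0,255,0.01,0,0,0,255,0,0,-0.035,0,255,0,0,-0.035,0,255,0,0,-0.035,0,255,-0.0374,0.0108,0,0,255,-0.0374,0.0108,0,0,255,-0.0374,0.0108,0,0]'
python3 -m pendant '[255,-0.0374,0.0108,0,0,255,-0.0374,0.0108,0,0,255,0,0,0,0,255,0,0,0,0,255,0,0,0,0,255,0,0,0,0,255,0,0,0,0,255,0,0,0,0]'
python3 - <<'E'
from ang import *
s=state(); c=camera_info('wrist'); np.save('w9.npy',c); w=capture('wrist'); cv2.imwrite('pics/w9.png',w)
ang('w9')
p=cv2.imread('pics/w8.png')[24:64,222:278]
r=cv2.matchTemplate(w[0:110,190:320],p,cv2.TM_CCOEFF_NORMED); _,v,_,l=cv2.minMaxLoc(r); l=np.array(l)+[190,0]
print('head match',round(v,2),l, tofr(np.array([636.1,-155.3]),-.35,onz(c,(249+l[0]-222,43.7+l[1]-24),34,True)).round(1))
E
```

```text
time_s: 71.15
tcp_pos: [639.2, -213.5, 312.6]
eef_rot: [[-1.0, 0.007, 0.002], [0.007, 1.0, -0.001], [-0.002, -0.001, -1.0]]
ft_force: [0.1, -0.2, -0.6]
grip_width: 0.6
time_s: 71.95
tcp_pos: [712.7, -193.0, 312.0]
eef_rot: [[-1.0, 0.007, 0.0], [0.007, 1.0, -0.0], [-0.0, -0.0, -1.0]]
ft_force: [-0.2, -0.4, 0.0]
grip_width: 0.2
t72.0 tcp [ 712.7 -193.   312. ] yaw_x 179.62 zax [ 0. -0. -1.] w 0.2 F [-0.2 -0.4  0. ] j6 -109
Y [[-16.0, -54.2], [3.9, -53.4], [23.8, -53.2]] 1.39
G [[3.4, -23.9], [3.6, -11.9]] 89.07
R [[-16.0, 17.8], [4.1, 17.8], [23.5, 17.8]] 0.12
B [[-11.5, 52.6], [3.5, 53.1], [18.4, 52.9]] 0.52
head match 0.96 [225  14] [-69.1 -88.9]
```

```bash
python3 -c "
from bench import sign_off; print(sign_off())"
```

```text
the job is handed in; nothing more can be done
None
```

The job is handed in at about 72 s of the 136 s allowed. The wedge came out of the tray first. The frame row then reads blue, red, green, yellow from the left stop, the reverse of the tray and its trial prints. Each block went in inked face up. The wedge went in last, at the right-hand end.

**Row:** the last wrist picture puts the block centres at frame x of about 3.5 to 4, and at y of about 53, 18, −18 and −53. The small shortfall is roughly a 2 % scale error in the images. No gaps were visible. Blue and red read square within about 0.5° and green within about 1°. Yellow read 1.4° in that picture, though −0.4° in the one before the last push; I put the difference down to a shadow on its bars but did not confirm it.

**Wedge:** it held without moving under a 34 N push from behind. Its head measured about x −69, y −89, so it sits some 3 mm short of the nominal −66. The image scale or my estimate of the frame's position may account for some of that, or about 0.7 mm of extra length in the row.

**Mishap:** my first attempt to pick the wedge back up lifted before the jaws had closed. The wedge was not disturbed, and the second grip held.

The arm was clear of everything at hand-in.

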